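# Refit the cleaned optics of a microscope illuminator

### The job

The cleaned optics of the microscope lamp go back into its upright slotted tube: the collector lens in its black mount down on the shoulder, then the plain aluminium spacer ring, then the blue filter, each flat on the one below and the same way up as it lies on the bench; lower the lens and filter all the way, do not let them drop down the tube. Close it with the black diaphragm cap, turned so that its two ears drop into the slots and its flange sits on the rim. Leave the green filter, bottle, beaker and tissue box where they are.

Things in the scene. Friction and masses are not known exactly. Their poses are not given: they have to be found in the camera images.
- illuminator: microscope lamp module, screwed down, upright: silver finned heat sink (diameter 96, foot 116, flat deck 36 above the bench) carrying a cream slotted tube, outer diameter 64, axis vertical. A black socket sticks out at +y to 66 from the axis, 10 to 28 high. Origin on the bench, on the tube's axis. Position and yaw vary.
- seat (a point): centre of the shoulder at the bottom of the bore, 48 above the bench: top of a pedestal of diameter 43, 12 above the deck, yellow LED in its middle. Axes as the illuminator's: x along the slots, z up. In the finished stack the undersides lie above this point by: lens 0, spacer 14, blue filter 30, cap 41.
- rim (a point): centre of the tube's mouth, 98 above the bench, 50 above the shoulder. Bore diameter 50, chamfered at the mouth to 56 (5 deep). Two straight slots 34 wide (bevelled to 39 at the top) cut right through the wall on opposite sides, towards +x and -x, from the rim down to the deck: fingers that hold a part across its diameter along x can go down in them. Axes as the illuminator's.
- lens: collector lens: clear glass dome in a black round mount, diameter 47, height 14, about 70 g. Origin at the centre of its underside, z up; loose, lies flat on the bench, domed side up. Round: its yaw does not matter.
- spacer: spacer: bare aluminium ring, outer diameter 47, inner 37, height 16, about 35 g. Origin at the centre of its underside, z up; loose, lies flat.
- blue_filter: daylight filter: deep blue glass in a silver round mount, diameter 47, height 10, about 45 g. Origin at the centre of its underside, z up; loose, lies flat.
- cap: field diaphragm cap, about 120 g, lying right way up. Origin at the centre of its underside, z up. Black round spigot diameter 47, 0 to 9 high; black flange diameter 64, 9 to 13 high; two black ears 30 wide reach out along its +x and -x to 38 from the axis, 3 to 13 high, a white mark on each; on top a steel collar to hold it by (cap_collar).
- cap_collar (a point): top centre of the cap's steel knurled collar, 31 above its underside, axes as the cap's; the collar is 42 in diameter, from 13 to 31 high, closed iris inside. With the ears across the tube wall the cap stands 6 too high; with the ears over the slots (cap x along the illuminator's x, either way round, within about 4 degrees) it drops until its flange lies on the rim.
- green_filter: spare filter, not wanted: green glass in a silver mount, diameter 47, height 10. Origin at the centre of its underside; loose, to be left alone.
- media_bottle: clear bottle with an orange cap and red label, diameter 70, height 140, loose, standing; to be left alone. Origin at the centre of its underside.
- beaker: glass beaker, diameter 72, height 95, with forceps and a blue stirring rod standing in it, their tops up to 153 above the bench and up to 50 from the axis; loose, to be left alone. Origin at the centre of its underside.
- tissue_box: green and white box of lens tissues, 70 (x) by 90 (y) by 60 high, a tissue standing out to 82; loose, to be left alone. Origin at the centre of its underside.

How it is judged:
On the way, in this order (a step that is already met when the one before it is completed fails the run):
1. the collector lens lies flat on the shoulder at the bottom of the bore (z of lens in the frame of seat between -0.003 and 0.0025 m and horizontal distance between lens and seat below 0.004 m and angle between lens's own z axis and vertical below 0.06 rad), for 0.2 s.
2. the spacer ring lies flat on the lens (all of step 1 and z of spacer in the frame of seat between 0.011 and 0.0165 m and horizontal distance between spacer and seat below 0.004 m and angle between spacer's own z axis and vertical below 0.06 rad), for 0.2 s.
3. the blue filter lies flat on the spacer (all of step 2 and z of blue_filter in the frame of seat between 0.027 and 0.0325 m and horizontal distance between blue_filter and seat below 0.004 m and angle between blue_filter's own z axis and vertical below 0.06 rad), for 0.2 s.
At the end, for the whole second after the job is handed in: In the bore, from below: lens, spacer, blue filter (undersides 0, 14, 30 mm above the shoulder), then the cap (41 mm: flange on rim), ears along the slots within 0.12 rad; each height to 2.5 mm (3 below), within 4 mm of the axis and 0.06 rad of level, at rest (all of step 3 and z of cap in the frame of seat between 0.038 and 0.0435 m and horizontal distance between cap and seat below 0.004 m and angle between cap's own z axis and vertical below 0.06 rad and angle between the x axis of cap and the x axis of seat, either way round below 0.12 rad and linear speed of each of lens, spacer, blue_filter, cap below 0.02 m/s); the robot touches nothing.
It fails at once if the green filter, bottle, beaker or tissue box is moved by more than 20 mm (distance of any of media_bottle, beaker, tissue_box, green_filter from where it was at the start of the episode above 0.02 m).
It fails at once if the lens or the blue filter is let go and falls in the tube (over 0.5 m/s, a free fall of about 13 mm) ((horizontal distance between lens and seat below 0.02 m and z of lens in the frame of rim below 0.02 m and contact force between the fingers and lens below 0.1 N and linear speed of lens above 0.5 m/s) or (horizontal distance between blue_filter and seat below 0.02 m and z of blue_filter in the frame of rim below 0.02 m and contact force between the fingers and blue_filter below 0.1 N and linear speed of blue_filter above 0.5 m/s)).
It also fails if it takes over 72 s, if anything falls off the work surface, if the arm or the gripper's body presses on something with over 40 N, if the wrist force passes 120 N, or if a joint passes its speed limit or range.

### The arm

A 6-joint arm with a two-finger parallel gripper is mounted at the origin on the work surface. World frame = base frame: x ahead of the robot, y to its left, z up, the work surface at z = 0. Lengths are in m, angles in rad, forces in N, time in s.
With the tool pointing down it reaches from about 0.425 to 0.95 m from the base axis. Payload 3.5 kg.
Tool frame: the origin (TCP) lies between the finger pads; the fingertips stand 14 mm ahead of it and the grasp point (between the pads) lies 5 mm behind it; z points along the fingers, y is the direction in which the jaws open and shut (so a half turn about z gives the same grasp; the last joint's range is limited). The gripper opens to 85 mm and grips with 20 to 120 N. Pads are 22 mm wide; open, the fingers measure 114 mm over their backs; the gripper's body (76 mm by 85 mm) begins 54 mm behind the grasp point. The pads swing forward as they close: fully open they stand 13 mm farther back than shut.
Start: joints at [-1.28, 0.286, 1.577, -0, 1.279, -0.15], TCP at [0.288, -0.61, 0.245] pointing down, gripper open.
Joint ranges: [-2.77, 2.77], [-0.9, 2.22], [0.21, 2.48], [-1.53, 4.67], [0.24, 2.81], [-2.84, 2.84]. Speed limits (rad/s): [2.79, 2.79, 3.14, 3.14, 3.14, 3.14].

### API

Orientations are given as a unit quaternion [x, y, z, w].
In Python, from plant import ctrl gives the robot as it stands. The module is installed in compiled form; this text tells all that it offers.
- The arm moves only by the tool servo_tool, never from a script. Its argument "increments" is text: rows parted by semicolons, each of 7 numbers parted by spaces: the turn, a rotation vector about the tool's x, y, z in rad, then the shift along the tool's x, y, z in cm, then the finger opening in cm, from 0 to 8.54. In form: ax ay az dx dy dz claw; .... A call has 1 to 10 rows; each row is the pose to reach, as a shift and turn from the pose commanded when the call began, along the tool's axes at that moment; what a row does not reach only later rows make up. A row lasts 1/12 s, in which the tool goes at most 41.7 mm and 7.16 degrees, less where a joint would pass 70% of its speed; a pose out of reach is approached as far as the arm can. A call with a gripper value outside its range is refused whole. The fingers move at their own pace and stop on an object; "grip_force" is the grip in N (left out, the last holds). Time passes only in rows, so rows that repeat a pose let the fingers close. It gives the time, the measured TCP pose, the force and the opening at its end, in the units of the state.
- ctrl.get_state(): the state, without advancing time (a new reading comes with each control period).
- ctrl.read_camera(name): name is "side" or "top" or "wrist"; returns (picture, depth): 420x560x3 uint8, red, green, blue; 420x560 float32, m along the optical axis (not along the pixel's ray), 0 where there is no reading.
- ctrl.camera_info(name): a dict with "camera_matrix" (3x3 intrinsics, pixels), "D" ([k1, k2, p1, p2, k3] as OpenCV has them; the pictures are not rectified), "world_to_cam" (4x4, takes a point from world to camera coordinates). Camera axes: x right, y down, z forward; pixel columns grow to the right and rows downward; lengths in m; the calibration is good to about 2 mm. A picture is of the moment at which its call begins: read the wrist's pose just before it. camera_info takes no time and is no camera call; for the wrist camera it gives the pose at the moment of the call.
- ctrl.sign_off(): hands the job in, once; it reports no verdict.
The state is a dict: "time": time; "qpos": joint angles; "dq": joint speeds; "joint_efforts": joint torques, N m; "eef_pos": TCP position; "tcp_rot": TCP orientation; "contact_force": force on the tool from outside, world axes, zero at the start; "wrist_torque": the same for the moment, N m; "opening": opening from 0.0 (shut) to 1.0 (fully open).
Only numpy, scipy, OpenCV 4.12 (cv2) and the standard library are available. Lean on these libraries where they do the work, as an engineer would, in place of code of your own. Each camera call takes 0.05 s, during which the arm holds its last target.

## Working session

There is one attempt and no reset: what is moved stays moved. The work goes in short steps, Python scripts to look and compute and a tool call to move; the robot and the scene stay as the last step left them, time stands still between calls to the robot, and variables do not carry over. Pictures are saved under pics/ and viewed, and the job is handed in when it is done.

Besides the shell and the picture viewer there is one more tool, called after "Request:" as name(argument=value, ...) on one line, values as JSON. servo_tool: Moves the arm, as the interface text tells. Its arguments: {"type":"object","properties":{"increments":{"type":"string"},"grip_force":{"type":"number"}},"required":["increments"]}

```bash
mkdir -p pics; ls; cat > h.py <<'E'
import numpy as np, cv2
from plant import ctrl
from scipy.spatial.transform import Rotation as R
def info(n):
    c=ctrl.camera_info(n); return np.array(c["camera_matrix"]),np.array(c["D"]),np.array(c["world_to_cam"])
def unproj(n,uv,z,ci=None):
    K,D,W=ci or info(n)
    p=cv2.undistortPoints(np.array(uv,float).reshape(-1,1,2),K,D).reshape(-1,2)
    Rm,t=W[:3,:3],W[:3,3]; c=-Rm.T@t
    d=np.c_[p,np.ones(len(p))]@Rm
    s=(z-c[2])/d[:,2]
    return c+d*s[:,None]
def proj(n,P,ci=None):
    K,D,W=ci or info(n)
    return cv2.projectPoints(np.array(P,float).reshape(-1,3),cv2.Rodrigues(W[:3,:3])[0],W[:3,3],K,D)[0].reshape(-1,2)
def cloud(n,depth,ci=None):
    K,D,W=ci or info(n)
    v,u=np.mgrid[0:420,0:560]
    p=cv2.undistortPoints(np.c_[u.ravel(),v.ravel()].astype(float).reshape(-1,1,2),K,D).reshape(-1,2)
    z=depth.ravel()[:,None]
    X=np.c_[p,np.ones(len(p))]*z
    return ((X-W[:3,3])@W[:3,:3]).reshape(420,560,3)
def save(n,im,k=1): cv2.imwrite("pics/"+n+".png",cv2.cvtColor(im,cv2.COLOR_RGB2BGR))
E
python3 - <<'E'
from h import *
for n in ("side","top","wrist"):
    ci=info(n); im,d=ctrl.read_camera(n); save(n+"0",im); np.savez(n+"0.npz",im=im,d=d,K=ci[0],D=ci[1],W=ci[2])
    print(n,-ci[2][:3,:3].T@ci[2][:3,3],ci[0][0,0],ci[2][2,:3])
print(ctrl.get_state())
E
```

```text
pics
side [0.12754529 0.5392119  0.60081519] 386.9828664809731 [ 0.40375328 -0.65283309 -0.64093077]
top [0.3666172  0.0047631  0.96053846] 381.12412645778124 [ 0.13167527  0.01654746 -0.99115478]
wrist [ 0.3521932  -0.57907418  0.37355715] 297.06706522908826 [-0.25799355 -0.11981988 -0.95868792]
{'time': 0.15, 'qpos': array([-1.27998024e+00,  2.87034458e-01,  1.57782773e+00,  1.59798124e-06,
        1.27861226e+00, -1.49996998e-01]), 'dq': array([-1.26589218e-03, -2.18336042e-03, -3.78731937e-03,  1.62246235e-04,
       -8.30557785e-05,  1.34154747e-04]), 'joint_efforts': array([ 7.98194887e-04, -4.06600034e+01, -2.93142128e+01, -1.32020268e-04,
        3.92424379e-03, -8.63041777e-06]), 'eef_pos': array([ 0.28789467, -0.6099925 ,  0.24422374]), 'tcp_rot': array([ 9.75808268e-01,  2.18626026e-01, -6.54304654e-05, -9.38620611e-04]), 'contact_force': array([ 0.37295389, -0.82285138, -0.08439265]), 'wrist_torque': array([ 0.02111652, -0.01729135, -0.00762565]), 'opening': 1.0034932231473184}
```

View pics/top0.png

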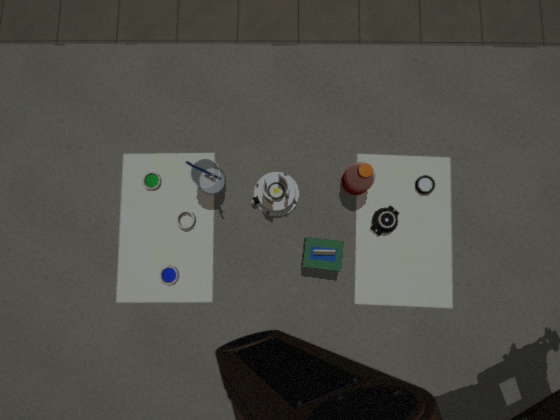

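View pics/side0.png

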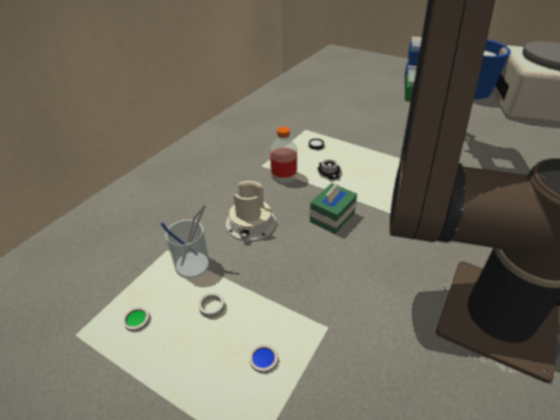

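View pics/wrist0.png

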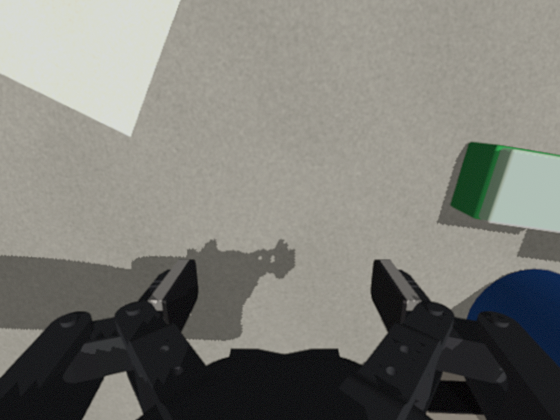

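The top view shows the illuminator at about (277,191), lens (425,185), cap (386,220), spacer (187,220), blue filter (169,275) and green filter (152,181). I'll enlarge it to read positions.

```bash
python3 - <<'E'
from h import *
z=np.load("top0.npz"); im=z["im"]
def crop(u,v,w,h,k): return cv2.resize(im[v:v+h,u:u+w],None,fx=k,fy=k,interpolation=cv2.INTER_CUBIC)
a=crop(245,160,66,66,6);b=crop(360,160,90,90,6);
c=crop(135,195,66,96,6)
save("a",np.clip(np.hstack([a*1.0,crop(365,197,45,66,6)]),0,255).astype(np.uint8))
save("b",np.hstack([crop(405,165,40,40,8),crop(167,200,40,40,8)])); save("c",crop(149,255,40,40,8))
# depth blobs
ci=(z["K"],z["D"],z["W"]); P=cloud("top",z["d"],ci); 
for n,(u,v) in dict(lens=(425,185),cap=(386,220),sp=(187,220),bl=(169,275),gr=(152,181),ill=(277,191),bot=(357,180),beak=(211,178),tis=(323,254)).items():
    q=P[v-22:v+23,u-22:u+23].reshape(-1,3); 
    m=q[:,2]>0.006; s=q[m]
    print(n,unproj("top",[(u,v)],0.01,ci)[0].round(4),m.sum(),np.median(s,0).round(4),s[:,:2].min(0).round(3),s[:,:2].max(0).round(3),s[:,2].max().round(3))
E
```

```text
lens [ 0.5595 -0.3539  0.01  ] 292 [ 0.5614 -0.3525  0.0121] [ 0.367 -0.376] [0.585 0.005] 0.961
cap [ 0.4694 -0.2532  0.01  ] 601 [ 0.4674 -0.2461  0.0146] [ 0.367 -0.283] [0.506 0.005] 0.961
sp [0.4639 0.2459 0.01  ] 148 [0.463  0.2482 0.0157] [0.367 0.005] [0.489 0.273] 0.961
bl [0.3266 0.2848 0.01  ] 212 [0.3268 0.2856 0.0087] [0.305 0.005] [0.367 0.31 ] 0.961
gr [0.5631 0.3403 0.01  ] 184 [0.5638 0.3428 0.0087] [0.367 0.005] [0.614 0.368] 0.961
ill [0.5402 0.0202 0.01  ] 1380 [0.5278 0.0224 0.0367] [ 0.367 -0.033] [0.59  0.076] 0.961
bot [ 0.5706 -0.1824  0.01  ] 897 [ 0.5544 -0.1649  0.0979] [ 0.367 -0.21 ] [0.6   0.005] 0.961
beak [0.5723 0.1891 0.01  ] 796 [0.5696 0.1889 0.0666] [0.367 0.005] [0.602 0.225] 0.961
tis [ 0.3831 -0.0956  0.01  ] 1187 [ 0.3824 -0.088   0.0599] [ 0.345 -0.138] [0.422 0.005] 0.961
```

View pics/a.png

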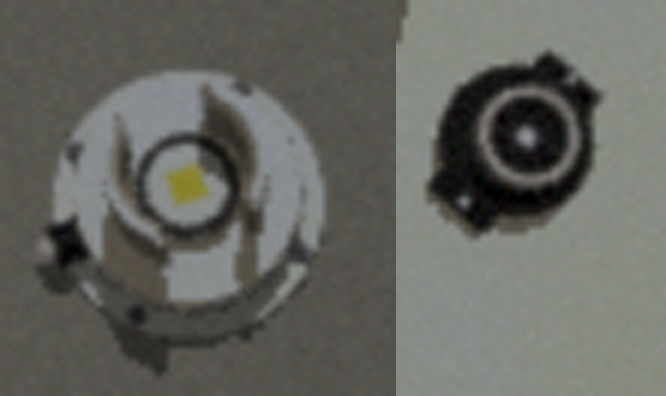

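View pics/b.png

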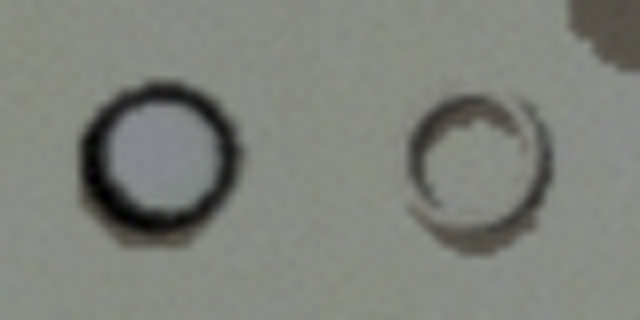

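View pics/c.png

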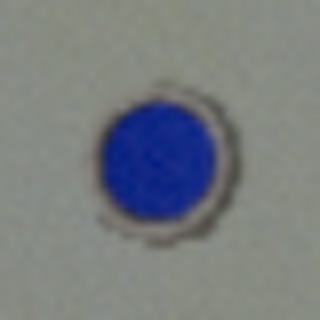

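```bash
cat >> h.py <<'E'
def st():
    s=ctrl.get_state(); Rm=R.from_quat(s["tcp_rot"]).as_matrix(); 
    return s["eef_pos"],Rm,s
def delta(target,phi=None,z=None):
    "tool-frame shift in cm and az for a target world pose, tool vertical with tool x at angle phi"
    p,Rm,s=st(); d=Rm.T@(np.array(target)-p)*100
    cur=np.arctan2(Rm[1,0],Rm[0,0])
    ph=cur if phi is None else phi
    T=np.array([[np.cos(ph),np.sin(ph),0],[np.sin(ph),-np.cos(ph),0],[0,0,-1]])
    rv=R.from_matrix(Rm.T@T).as_rotvec()
    print("t=%.2f pos"%s["time"],p.round(4),"phi %.4f"%cur,"tilt",np.round(Rm[:2,2],4),"| rv",rv.round(4),"shift cm",d.round(2),"dist %.1f"%np.linalg.norm(d),"open",round(s["opening"],3),"F",s["contact_force"].round(1))
E
python3 - <<'E'
from h import *
z=np.load("top0.npz");ci=(z["K"],z["D"],z["W"])
L=unproj("top",[(276.0,190.5)],0.05,ci)[0];S=unproj("top",[(256.3,200.2)],0.022,ci)[0]
print(L,S,S-L,np.degrees(np.arctan2(-(S-L)[0],(S-L)[1])))
P=cloud("top",z["d"],ci)
q=P[160:226,245:311].reshape(-1,3); t=q[(q[:,2]>0.09)&(q[:,2]<.11)]
print(len(t)); c=t[:,:2]-L[:2]; print(np.c_[np.degrees(np.arctan2(c[:,1],c[:,0])),np.hypot(c[:,0],c[:,1])*1000].round(0)[::4].tolist())
delta((0.5595,-0.3535,0.2))
E
```

```text
[0.53412376 0.02197309 0.05      ] [0.51421411 0.07133727 0.022     ] [-0.01990965  0.04936418 -0.028     ] 21.965298607158488
157
[[-13.0, 33.0], [-22.0, 32.0], [-28.0, 31.0], [-34.0, 30.0], [-32.0, 27.0], [-33.0, 26.0], [-48.0, 32.0], [-46.0, 27.0], [62.0, 33.0], [-56.0, 29.0], [-56.0, 26.0], [70.0, 31.0], [-63.0, 27.0], [75.0, 30.0], [-70.0, 28.0], [76.0, 28.0], [-76.0, 29.0], [81.0, 27.0], [86.0, 32.0], [-85.0, 29.0], [91.0, 27.0], [95.0, 32.0], [-94.0, 29.0], [101.0, 27.0], [-99.0, 31.0], [-106.0, 25.0], [110.0, 29.0], [-108.0, 30.0], [-118.0, 24.0], [117.0, 32.0], [-121.0, 28.0], [127.0, 28.0], [-121.0, 33.0], [135.0, 28.0], [135.0, 31.0], [138.0, 33.0], [151.0, 27.0], [154.0, 29.0], [161.0, 31.0], [162.0, 34.0]]
t=0.15 pos [ 0.2879 -0.61    0.2442] phi 0.4408 tilt [-0.0005  0.0018] | rv [-0.0019 -0.0003  0.    ] shift cm [ 35.51 -11.6    4.45] dist 37.6 open 1.003 F [ 0.4 -0.8 -0.1]
```

Request:
servo_tool(increments="0 0 -1.51 35.5 -11.6 4.5 8.5;0 0 -1.51 35.5 -11.6 4.5 8.5;0 0 -1.51 35.5 -11.6 4.5 8.5;0 0 -1.51 35.5 -11.6 4.5 8.5;0 0 -1.51 35.5 -11.6 4.5 8.5;0 0 -1.51 35.5 -11.6 4.5 8.5;0 0 -1.51 35.5 -11.6 4.5 8.5;0 0 -1.51 35.5 -11.6 4.5 8.5;0 0 -1.51 35.5 -11.6 4.5 8.5;0 0 -1.51 35.5 -11.6 4.5 8.5", grip_force=40)

```text
time: 0.98
eef_pos: [0.5633, -0.3479, 0.1985]
tcp_rot: [0.659, 0.752, 0.001, -0.001]
contact_force: [-0.7, -0.4, 0.1]
opening: 0.999
```

```bash
python3 - <<'E'
from h import *
delta((0.5595,-0.3535,0.2),1.95)
E
```

```text
t=0.98 pos [ 0.5633 -0.3479  0.1985] phi 1.7033 tilt [-0.0001  0.004 ] | rv [ 0.001  -0.0039 -0.2467] shift cm [-0.5  -0.45 -0.15] dist 0.7 open 0.999 F [-0.7 -0.4  0.1]
```

Request:
servo_tool(increments="0 0 -0.12 0 0 3 8.5;0 0 -0.25 0 0 5 8.5;0 0 -0.25 0 0 5 8.5;0 0 -0.25 0 0 5 8.5")

```text
time: 1.32
eef_pos: [0.5587, -0.3532, 0.1484]
tcp_rot: [0.566, 0.824, 0.0, -0.002]
contact_force: [-0.2, -0.8, 0.6]
opening: 0.997
```

```bash
cat >> h.py <<'E'
def wshot(name):
    ci=info("wrist"); im,d=ctrl.read_camera("wrist"); save(name,im); np.savez(name+".npz",im=im,d=d,K=ci[0],D=ci[1],W=ci[2]); return im,d,ci
E
python3 - <<'E'
from h import *
delta((0.5595,-0.3535,0.2),1.95)
wshot("w1")
E
```

```text
t=1.32 pos [ 0.5587 -0.3532  0.1484] phi 1.9380 tilt [-0.0032  0.0028] | rv [-0.002  -0.0038 -0.012 ] shift cm [-0.04  0.05 -5.16] dist 5.2 open 0.997 F [-0.2 -0.8  0.6]
```

View pics/w1.png

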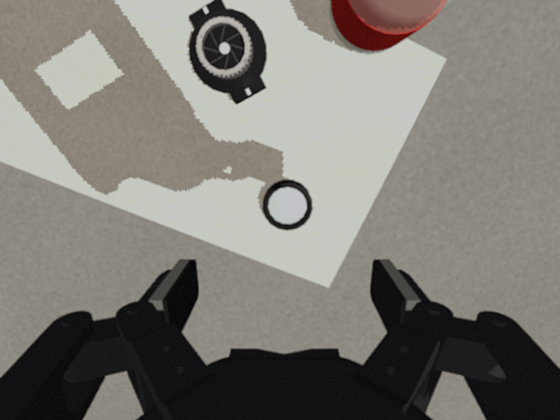

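The wrist view shows the lens centred at (287.5,205), about 49 px across. The cap is at (225,49), with its white marks at (207,11) and (248,92).

```bash
python3 - <<'E'
from h import *
z=np.load("w1.npz");ci=(z["K"],z["D"],z["W"]);im=z["im"]
g=im.astype(int).sum(2)
m=(g<240).astype(np.uint8); m[:165]=0;m[240:]=0;m[:,:240]=0;m[:,340:]=0
n,l,s,c=cv2.connectedComponentsWithStats(m); i=1+np.argmax(s[1:,4]); print(s[i],c[i])
ys,xs=np.where(l==i); cc=cv2.minEnclosingCircle(np.c_[xs,ys].astype(np.float32)); print(cc)
L=unproj("wrist",[cc[0]],0.012,ci)[0]; print(L)
q=unproj("wrist",[(207,11),(248,92)],0.013,ci); print(q,np.arctan2(*(q[0]-q[1])[1::-1]),q.mean(0), unproj("wrist",[(224,48)],0.031,ci))
delta((L[0],L[1],0.016),1.95)
E
```

```text
[263 180  49  50 691] [286.15918958 202.91751085]
((286.8138122558594, 204.2224884033203), 24.790971755981445)
[ 0.56014675 -0.35376881  0.012     ]
[[ 0.4440202  -0.22816187  0.013     ]
 [ 0.49446795 -0.27405     0.013     ]] 2.4034897109873956 [ 0.46924408 -0.25110593  0.013     ] [[ 0.46959935 -0.25152226  0.031     ]]
t=1.37 pos [ 0.5595 -0.3542  0.1504] phi 1.9377 tilt [-0.0003  0.0003] | rv [-0.0002 -0.0004 -0.0123] shift cm [1.000e-02 7.000e-02 1.344e+01] dist 13.4 open 0.994 F [ 0.3 -0.  -0.2]
```

Request:
servo_tool(increments="0 0 -0.01 0 0.1 4 8.5;0 0 -0.01 0 0.1 8 8.5;0 0 -0.01 0 0.1 11.5 8.5;0 0 -0.01 0 0.1 13 8.5;0 0 -0.01 0 0.1 13.4 8;0 0 -0.01 0 0.1 13.4 5.5;0 0 -0.01 0 0.1 13.4 4;0 0 -0.01 0 0.1 13.4 4;0 0 -0.01 0 0.1 13.4 4;0 0 -0.01 0 0.1 13.4 4", grip_force=40)

```text
time: 2.2
eef_pos: [0.5626, -0.3557, 0.0204]
tcp_rot: [0.561, 0.828, -0.001, 0.003]
contact_force: [-0.3, 0.3, 6.1]
opening: 0.523
```

```bash
python3 - <<'E'
from h import *
delta((0.534,0.022,0.2),1.95)
wshot("w2")
E
```

```text
t=2.20 pos [ 0.5626 -0.3557  0.0204] phi 1.9507 tilt [ 0.005  -0.0047] | rv [0.0029 0.0062 0.0007] shift cm [ 36.02  11.4  -18.15] dist 41.9 open 0.523 F [-0.3  0.3  6.1]
```

View pics/w2.png

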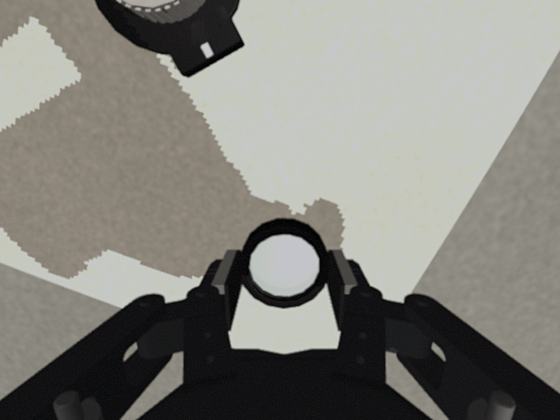

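Request:
servo_tool(increments="0 0 0 0 0 -2 4;0 0 0 0 0 -5 4;0 0 0 0 0 -5 4;0 0 0 0 0 -5 4")

```text
time: 2.58
eef_pos: [0.5623, -0.3551, 0.07]
tcp_rot: [0.561, 0.828, -0.0, 0.003]
contact_force: [0.1, -0.1, -1.5]
opening: 0.521
```

```bash
python3 - <<'E'
from h import *
delta((0.534,0.022,0.2),1.95)
im,d,ci=wshot("w3")
save("w3c",cv2.resize(im[200:350,190:380],None,fx=4,fy=4))
P=cloud("wrist",d,ci); p,Rm,s=st()
for u in (285,):
  for v in range(215,320,5): print(v,d[v,u].round(4),((P[v,u]-p)@Rm*1000).round(1))
E
```

```text
t=2.58 pos [ 0.5623 -0.3551  0.07  ] phi 1.9507 tilt [ 0.0053 -0.0045] | rv [0.0032 0.0061 0.0008] shift cm [ 35.99  11.4  -13.18] dist 40.0 open 0.521 F [ 0.1 -0.1 -1.5]
215 0.2085 [ 7.9  0.3 66.9]
220 0.1511 [23.2 -0.  11.6]
225 0.1437 [23.3 -0.1  3.9]
230 0.1435 [21.1 -0.1  3. ]
235 0.1488 [16.8 -0.   7.2]
240 0.1488 [14.4 -0.   6.5]
245 0.1483 [12.2 -0.   5.3]
250 0.1487 [ 9.6 -0.   5. ]
255 0.1487 [ 7.2 -0.1  4.2]
260 0.1503 [ 4.1 -0.1  4.9]
265 0.1506 [ 1.5 -0.1  4.5]
270 0.1511 [-1.2 -0.1  4.2]
275 0.1503 [-3.2 -0.1  2.7]
280 0.1523 [-6.7 -0.1  3.8]
285 0.1546 [-10.4  -0.1   5. ]
290 0.1569 [-14.2  -0.    6.3]
295 0.1603 [-18.7  -0.    8.5]
300 0.1568 [-19.2  -0.1   4.7]
305 0.1561 [-21.4  -0.1   3.3]
310 0.2316 [-70.4   0.3  67.3]
315 0.2324 [-74.8   0.3  66.9]
```

View pics/w3c.png

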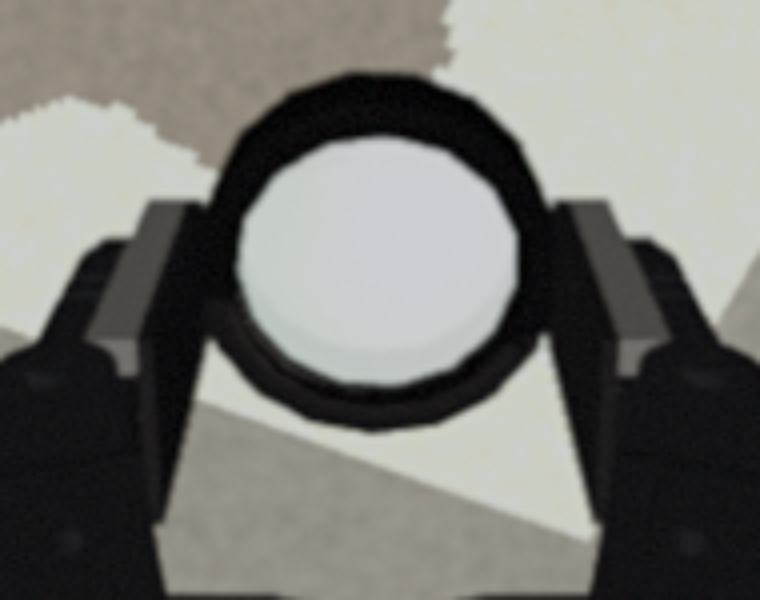

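Lens is held flat and centred in the pads: its top face is about 3 mm ahead of the TCP and its eccentricity is under 1 mm. Next I raise it and go to a look pose beside the tube.

Request:
servo_tool(increments="0.003 0.006 0 0 0 -4 4;0.003 0.006 0 0 0 -8 4;0.003 0.006 0 0 0 -12 4;0.003 0.006 0 3 1 -14.5 4;0.003 0.006 0 6 2 -15 4;0.003 0.006 0 32 11.4 -15 4;0.003 0.006 0 32 11.4 -15 4;0.003 0.006 0 32 11.4 -15 4;0.003 0.006 0 32 11.4 -15 4;0.003 0.006 0 32 11.4 -15 4")

```text
time: 3.47
eef_pos: [0.5486, -0.0802, 0.2146]
tcp_rot: [0.561, 0.828, 0.0, -0.005]
contact_force: [1.5, 0.3, -0.2]
opening: 0.52
```

Request:
servo_tool(increments="0 0 0 9.3 3.2 0 4;0 0 0 9.3 3.2 0 4;0 0 0 9.3 3.2 0 4;0 0 0 9.3 3.2 0 4")

```text
time: 3.8
eef_pos: [0.5437, 0.0196, 0.2151]
tcp_rot: [0.559, 0.829, 0.0, -0.005]
contact_force: [0.5, 0.7, -0.7]
opening: 0.519
```

```bash
python3 - <<'E'
from h import *
delta((0.534,0.022,0.2),1.95)
im,d,ci=wshot("w4")
E
```

```text
t=3.80 pos [0.5437 0.0196 0.2151] phi 1.9557 tilt [-0.0082  0.0059] | rv [-0.0054 -0.0085  0.0057] shift cm [ 0.58 -0.8   1.52] dist 1.8 open 0.519 F [ 0.5  0.7 -0.7]
```

View pics/w4.png

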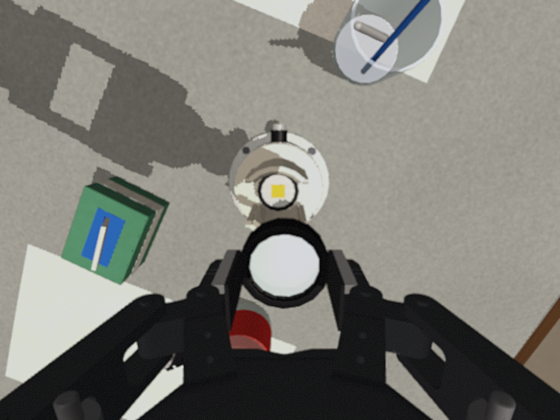

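The LED is at (277.5,191), the socket at (279,133), and the held lens hides the near tube wall.

```bash
python3 - <<'E'
from h import *
z=np.load("w4.npz");ci=(z["K"],z["D"],z["W"]);im=z["im"]
save("w4c",cv2.resize(im[110:250,200:350],None,fx=5,fy=5,interpolation=cv2.INTER_CUBIC)[:600])
L=unproj("wrist",[(277.5,191)],0.05,ci)[0]; S=unproj("wrist",[(279,136)],0.028,ci)[0]
print(L,S,np.arctan2(*(S-L)[1::-1]))
P=cloud("wrist",z["d"],ci)
q=P[110:225,210:350].reshape(-1,3);r=np.hypot(*(q[:,:2]-L[:2]).T)
t=q[(abs(q[:,2]-.098)<.005)&(r<.045)]
a=np.degrees(np.arctan2(*(t[:,:2]-L[:2]).T[::-1]))-112
a=(a+180)%360-180
print(len(t),t[:,2].mean(),np.percentile(a,[0,2,5,95,98,100]))
E
```

```text
[0.533518   0.02165216 0.05      ] [0.51467027 0.07185484 0.028     ] 1.9299463978212867
600 0.09746537219058356 [-125.03022879  -53.8640007   -49.30201099  130.10057824  134.89475354
  143.03562116]
```

View pics/w4c.png

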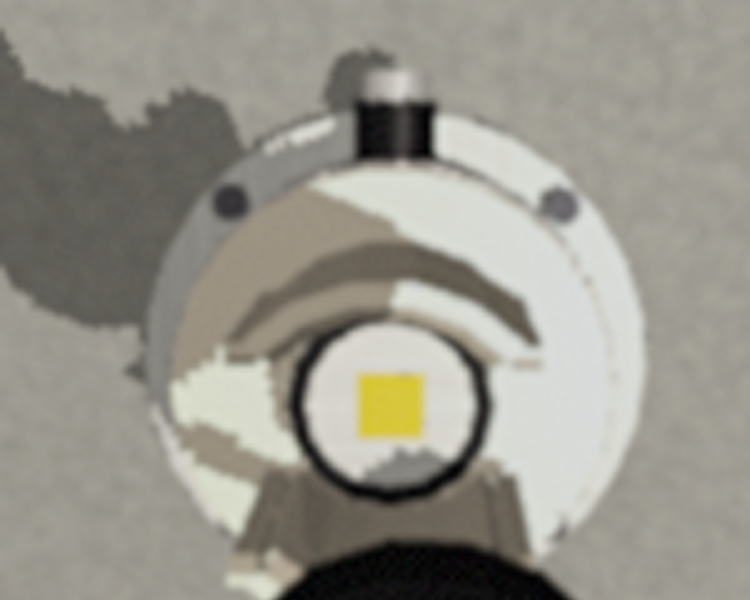

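```bash
python3 - <<'E'
from h import *
delta((0.5340,0.021,0.140),1.948)
z=np.load("w4.npz");ci=(z["K"],z["D"],z["W"])
s=unproj("wrist",[(200+231/5,110+203/5),(200+559/5,110+204/5)],0.036,ci);print(s,np.arctan2(*(s[0]-s[1])[1::-1])+np.pi/2)
E
```

```text
t=3.85 pos [0.5442 0.0176 0.2153] phi 1.9544 tilt [-0.0077  0.0046] | rv [-0.0054 -0.0071  0.0064] shift cm [ 0.64 -0.77  7.54] dist 7.6 open 0.519 F [ 0.1 -0.1 -1.4]
[[0.48884605 0.04603395 0.036     ]
 [0.55140672 0.0710782  0.036     ]] -1.1900145660798809
```

Request:
servo_tool(increments="-0.005 -0.007 0.006 0.6 -0.8 3 4;-0.005 -0.007 0.006 0.6 -0.8 6 4;-0.005 -0.007 0.006 0.6 -0.8 7.5 4;-0.005 -0.007 0.006 0.6 -0.8 7.5 4")

```text
time: 4.18
eef_pos: [0.5316, 0.0179, 0.1364]
tcp_rot: [0.564, 0.826, -0.002, -0.004]
contact_force: [-1.5, -0.2, -1.6]
opening: 0.523
```

```bash
python3 - <<'E'
from h import *
delta((0.5340,0.021,0.1),1.948)
im,d,ci=wshot("w5")
save("w5c",cv2.resize(im[130:350,170:390],None,fx=2.7,fy=2.7,interpolation=cv2.INTER_CUBIC))
E
```

```text
t=4.18 pos [0.5316 0.0179 0.1364] phi 1.9431 tilt [-0.0082  0.0009] | rv [-0.0073 -0.0039 -0.0049] shift cm [0.19 0.37 3.64] dist 3.7 open 0.523 F [-1.5 -0.2 -1.6]
```

View pics/w5c.png

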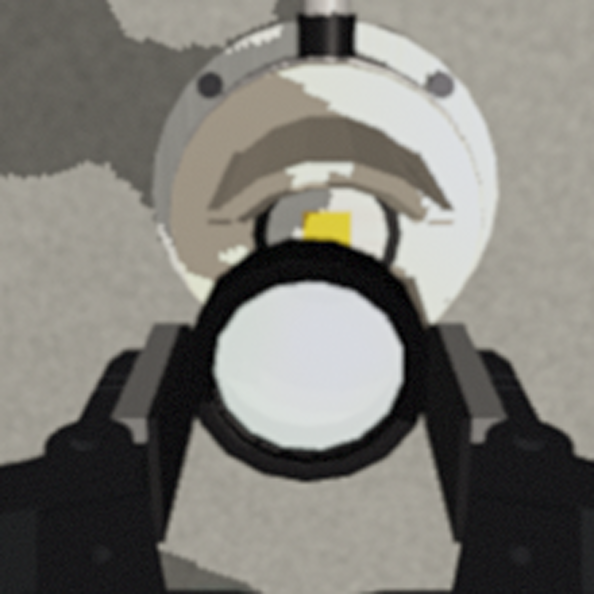

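Request:
servo_tool(increments="0 0 0 0 0 0 4;0 0 0 0 0 0 4;0 0 0 0 0 0 4")

```text
time: 4.48
eef_pos: [0.5365, 0.0182, 0.1437]
tcp_rot: [0.564, 0.826, 0.001, 0.003]
contact_force: [0.5, 0.5, -0.9]
opening: 0.523
```

```bash
python3 - <<'E'
from h import *
delta((0.5340,0.021,0.1),1.948)
E
```

```text
t=4.48 pos [0.5365 0.0182 0.1437] phi 1.9442 tilt [ 0.0056 -0.0008] | rv [ 0.0049  0.0028 -0.0038] shift cm [ 0.37 -0.15  4.37] dist 4.4 open 0.523 F [ 0.5  0.5 -0.9]
```

```bash
cat >> h.py <<'E'
def settle(n=8,pr=True):
    A=[]
    for i in range(n):
        s=ctrl.get_state(); A.append(np.r_[s["eef_pos"],s["contact_force"][2]]); ctrl.read_camera("wrist")
    if pr: print(np.array(A).round(4))
E
python3 - <<'E'
from h import *
settle(10)
delta((0.5340,0.021,0.1),1.948)
E
```

```text
[[ 0.5365  0.0182  0.1437 -0.8687]
 [ 0.5363  0.0183  0.1435 -1.1344]
 [ 0.5361  0.0185  0.1433 -1.0727]
 [ 0.5359  0.0186  0.143  -1.1527]
 [ 0.5356  0.0187  0.1427 -0.125 ]
 [ 0.5355  0.0188  0.1425 -0.4621]
 [ 0.5353  0.0188  0.1423 -1.7004]
 [ 0.5353  0.0189  0.1422 -1.6244]
 [ 0.5352  0.0189  0.142  -1.603 ]
 [ 0.5351  0.0189  0.1419 -1.6643]]
t=4.98 pos [0.5351 0.0189 0.1419] phi 1.9449 tilt [ 0.0022 -0.0002] | rv [ 0.002   0.001  -0.0031] shift cm [ 0.24 -0.04  4.19] dist 4.2 open 0.522 F [ 0.   0.3 -0.4]
```

Request:
servo_tool(increments="0 0 0 0.1 0 0 4;0 0 0 0.2 0 1 4;0 0 0 0.2 0 2 4;0 0 0 0.2 0 2.8 4;0 0 0 0.2 0 3.3 4;0 0 0 0.2 0 3.6 4;0 0 0 0.2 0 3.8 4;0 0 0 0.2 0 4 4;0 0 0 0.2 0 4 4;0 0 0 0.2 0 4 4")

```text
time: 5.82
eef_pos: [0.5347, 0.0206, 0.1021]
tcp_rot: [0.563, 0.826, 0.001, 0.001]
contact_force: [0.6, -0.3, -1.9]
opening: 0.519
```

```bash
python3 - <<'E'
from h import *
settle(4)
delta((0.5340,0.021,0.067),1.948)
im,d,ci=wshot("w6")
save("w6c",cv2.resize(im[130:350,170:390],None,fx=2.7,fy=2.7,interpolation=cv2.INTER_CUBIC))
E
```

```text
[[ 0.5347  0.0206  0.1021 -1.9487]
 [ 0.5348  0.0206  0.1022 -1.5343]
 [ 0.5348  0.0206  0.1023 -0.2377]
 [ 0.5348  0.0206  0.1023 -1.6348]]
t=6.02 pos [0.5348 0.0206 0.1022] phi 1.9448 tilt [ 0.003  -0.0003] | rv [ 0.0027  0.0014 -0.0032] shift cm [ 0.07 -0.07  3.52] dist 3.5 open 0.518 F [ 0.4 -0.3 -2. ]
```

View pics/w6c.png

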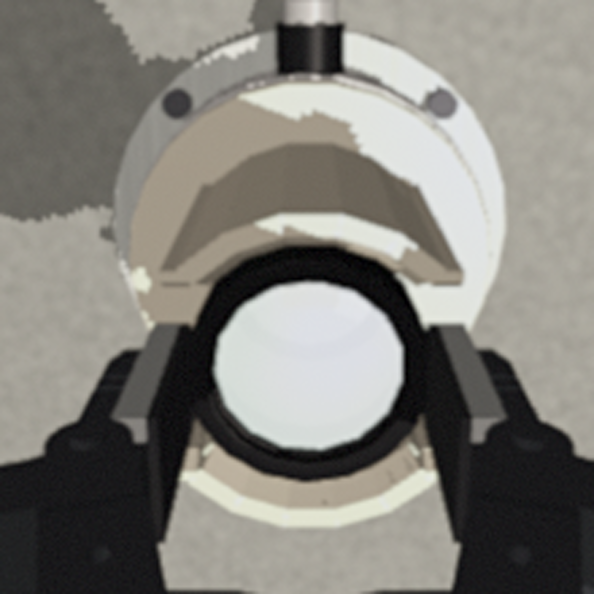

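The lens sits symmetrically inside the mouth with no contact force, so I keep lowering.

Request:
servo_tool(increments="0 0 0 0 0 0.8 4;0 0 0 0 0 1.6 4;0 0 0 0 0 2.2 4;0 0 0 0 0 2.6 4;0 0 0 0 0 2.8 4;0 0 0 0 0 3 4;0 0 0 0 0 3 4;0 0 0 0 0 3 4")

```text
time: 6.73
eef_pos: [0.5347, 0.0206, 0.0719]
tcp_rot: [0.563, 0.826, 0.001, 0.001]
contact_force: [-0.4, -0.4, -0.5]
opening: 0.522
```

```bash
python3 - <<'E'
from h import *
settle(4)
delta((0.5340,0.021,0.067),1.948)
E
```

```text
[[ 0.5347  0.0206  0.0719 -0.5479]
 [ 0.5348  0.0206  0.0721 -1.2759]
 [ 0.5349  0.0206  0.0722 -0.8398]
 [ 0.5349  0.0206  0.0722 -1.3217]]
t=6.93 pos [0.5349 0.0206 0.0722] phi 1.9448 tilt [ 0.003  -0.0003] | rv [ 0.0027  0.0014 -0.0032] shift cm [ 0.07 -0.07  0.52] dist 0.5 open 0.518 F [-0.5 -0.  -0.6]
```

Request:
servo_tool(increments="0 0 0 0 0 0.1 4;0 0 0 0 0 0.2 4;0 0 0 0 0 0.3 4;0 0 0 0 0 0.4 4;0 0 0 0 0 0.5 4;0 0 0 0 0 0.6 4;0 0 0 0 0 0.6 4;0 0 0 0 0 0.6 4")

```text
time: 7.6
eef_pos: [0.5347, 0.0207, 0.0682]
tcp_rot: [0.563, 0.826, 0.0, 0.0]
contact_force: [-7.9, 1.2, 13.2]
opening: 0.52
```

```bash
python3 - <<'E'
from h import *
settle(2)
delta((0.5340,0.021,0.067),1.948)
E
```

```text
[[ 0.5347  0.0207  0.0682 13.242 ]
 [ 0.5347  0.0207  0.0683 14.7238]]
t=7.70 pos [0.5347 0.0207 0.0683] phi 1.9452 tilt [ 0.0004 -0.0002] | rv [ 0.0003  0.0004 -0.0028] shift cm [ 0.05 -0.05  0.13] dist 0.1 open 0.518 F [-7.   1.6 13.8]
```

Contact at TCP z 0.0683 matches the 20.3 mm grip offset found on the bench, so the lens is seated. I release it and retreat.

Request:
servo_tool(increments="0 0 0 0 0 -0.2 5.4;0 0 0 0 0 -0.2 7;0 0 0 0 0 -0.2 8.5;0 0 0 0 0 -0.2 8.5;0 0 0 0 0 -3 8.5;0 0 0 0 0 -6 8.5;0 0 0 0 0 -10 8.5;0 0 0 0 0 -14 8.5;0 0 0 0 0 -14 8.5;0 0 0 0 0 -14 8.5")

```text
time: 8.53
eef_pos: [0.5362, 0.0204, 0.2092]
tcp_rot: [0.563, 0.826, 0.002, 0.004]
contact_force: [-0.2, 0.7, -0.8]
opening: 0.993
```

```bash
python3 - <<'E'
from h import *
settle(3)
delta((0.463,0.247,0.22),1.948)
im,d,ci=wshot("w7")
save("w7c",cv2.resize(im[110:300,180:390],None,fx=3,fy=3,interpolation=cv2.INTER_CUBIC))
P=cloud("wrist",d,ci)
# height of mount ring & center
q=P[110:300,180:390].reshape(-1,3); r=np.hypot(*(q[:,:2]-[.5337,.0218]).T)
for a,b in ((0,.006),(.006,.012),(.012,.017),(.018,.021),(.021,.023),(.027,.031)):
    s=q[(r>=a)&(r<b)&(q[:,2]>.03)]; print(a,b,len(s),np.percentile(s[:,2],[5,25,50,75,95]).round(4))
E
```

```text
[[ 0.5362  0.0204  0.2092 -0.8179]
 [ 0.5346  0.0206  0.2065 -1.0692]
 [ 0.5337  0.0208  0.2048  0.5132]]
t=8.68 pos [0.5332 0.0208 0.2039] phi 1.9447 tilt [-0.0012  0.0003] | rv [-0.001  -0.0007 -0.0033] shift cm [23.62  1.73 -1.6 ] dist 23.7 open 0.995 F [ 0.1 -0.1 -0.4]
0 0.006 124 [0.061  0.0616 0.062  0.0625 0.0632]
0.006 0.012 359 [0.0605 0.061  0.0615 0.0619 0.0626]
0.012 0.017 477 [0.0586 0.0593 0.0599 0.0605 0.0614]
0.018 0.021 380 [0.06   0.0615 0.0625 0.063  0.0639]
0.021 0.023 178 [0.0616 0.0624 0.0629 0.0634 0.064 ]
0.027 0.031 1005 [0.0366 0.0672 0.0976 0.0988 0.0997]
```

View pics/w7c.png

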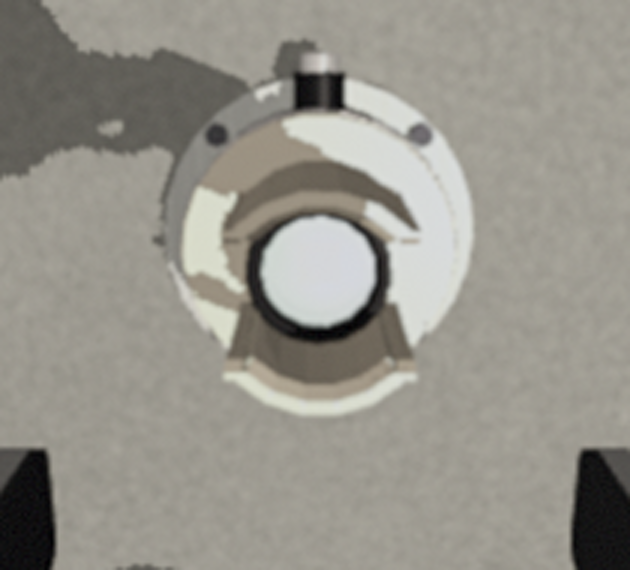

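Lens top measures 0.0625, which is 48+14 mm, so it is seated and level. On to the spacer.

Request:
servo_tool(increments="0 0 0 23.6 1.7 -1.6 8.5;0 0 0 23.6 1.7 -1.6 8.5;0 0 0 23.6 1.7 -1.6 8.5;0 0 0 23.6 1.7 -1.6 8.5;0 0 0 23.6 1.7 -1.6 8.5;0 0 0 23.6 1.7 2 8.5;0 0 0 23.6 1.7 5 8.5;0 0 0 23.6 1.7 5 8.5;0 0 0 23.6 1.7 5 8.5")

```text
time: 9.48
eef_pos: [0.4616, 0.2461, 0.1523]
tcp_rot: [0.563, 0.827, -0.003, -0.001]
contact_force: [1.3, -0.0, -0.0]
opening: 0.997
```

```bash
python3 - <<'E'
from h import *
settle(4)
delta((0.463,0.247,0.15),1.948)
wshot("w8")
E
```

```text
[[ 0.4616  0.2461  0.1523 -0.0077]
 [ 0.4635  0.2461  0.1548 -0.0528]
 [ 0.4647  0.2461  0.1563  1.1713]
 [ 0.4654  0.2461  0.1572 -0.2203]]
t=9.68 pos [0.4656 0.2461 0.1576] phi 1.9432 tilt [0.0054 0.0007] | rv [ 0.0053  0.0014 -0.0048] shift cm [ 0.18 -0.22  0.76] dist 0.8 open 0.993 F [ 0.5  0.5 -0. ]
```

View pics/w8.png

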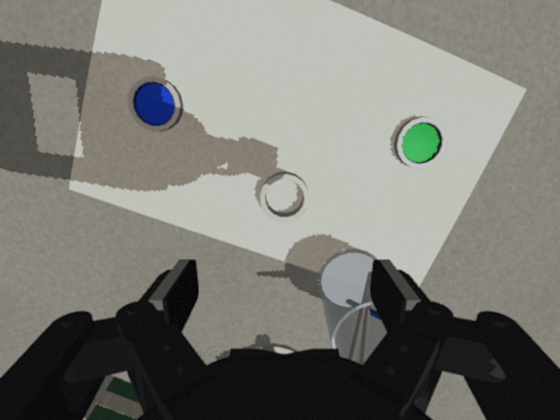

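```bash
python3 - <<'E'
from h import *
z=np.load("w8.npz");im=z["im"]
save("w8c",np.hstack([cv2.resize(im[155:235,245:325],None,fx=5,fy=5,interpolation=cv2.INTER_CUBIC),cv2.resize(im[65:145,115:195],None,fx=5,fy=5,interpolation=cv2.INTER_CUBIC)]))
E
```

```text
(no output)
```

View pics/w8c.png

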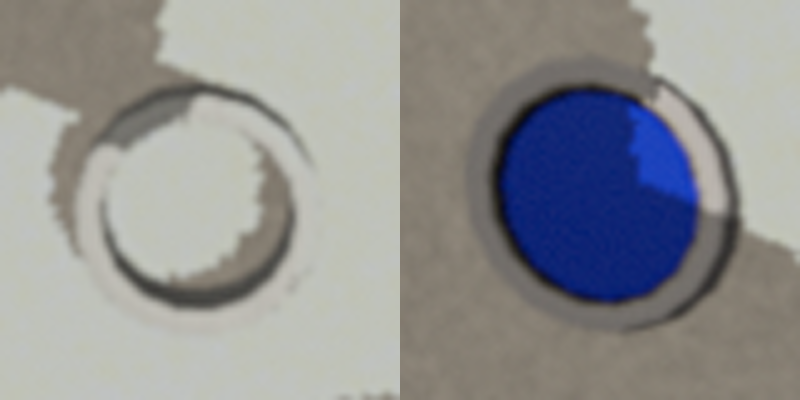

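```bash
python3 - <<'E'
from h import *
z=np.load("w8.npz");ci=(z["K"],z["D"],z["W"])
S=unproj("wrist",[(284.2,196.2)],.016,ci)[0];B=unproj("wrist",[(154,103)],.01,ci)[0];print(S,B)
delta((S[0],S[1],0.02),1.948)
E
```

```text
[0.46371195 0.25030264 0.016     ] [0.32572348 0.28669655 0.01      ]
t=9.73 pos [0.4656 0.2461 0.1577] phi 1.9432 tilt [0.0056 0.0008] | rv [ 0.0055  0.0013 -0.0048] shift cm [ 0.48 -0.1  13.77] dist 13.8 open 0.996 F [ 0.2 -1.  -1.2]
```

Request:
servo_tool(increments="0.005 0.001 -0.005 0.4 -0.1 4 8.5;0.005 0.001 -0.005 0.4 -0.1 8 8.5;0.005 0.001 -0.005 0.4 -0.1 11 8.5;0.005 0.001 -0.005 0.4 -0.1 12.5 8.5;0.005 0.001 -0.005 0.4 -0.1 13.4 8.5;0.005 0.001 -0.005 0.4 -0.1 13.6 7;0.005 0.001 -0.005 0.4 -0.1 13.6 5;0.005 0.001 -0.005 0.4 -0.1 13.6 4;0.005 0.001 -0.005 0.4 -0.1 13.6 4;0.005 0.001 -0.005 0.4 -0.1 13.6 4", grip_force=35)

```text
time: 10.57
eef_pos: [0.4637, 0.2503, 0.0221]
tcp_rot: [0.561, 0.828, 0.0, 0.001]
contact_force: [-1.5, -2.5, 6.2]
opening: 0.528
```

```bash
python3 - <<'E'
from h import *
settle(3)
delta((0.463,0.247,0.22),1.948)
E
```

```text
[[0.4637 0.2503 0.0221 6.2309]
 [0.4637 0.2503 0.0221 6.4229]
 [0.4637 0.2503 0.0221 6.0866]]
t=10.72 pos [0.4638 0.2503 0.0221] phi 1.9500 tilt [ 0.0013 -0.0003] | rv [0.0011 0.0007 0.002 ] shift cm [ -0.29  -0.17 -19.79] dist 19.8 open 0.528 F [-1.4 -2.1  6.3]
```

Request:
servo_tool(increments="0 0 0 0 0 -4 4;0 0 0 0 0 -8 4;0 0 0 0 0 -12 4;0 0 0 0 0 -16 4;0 0 0 0 0 -18 4;0 0 0 0 0 -18 4")

```text
time: 11.22
eef_pos: [0.466, 0.2514, 0.2077]
tcp_rot: [0.561, 0.828, 0.005, 0.004]
contact_force: [0.4, -0.3, 0.5]
opening: 0.526
```

```bash
cat >> h.py <<'E'
def held(name,us=(284,285,286)):
    im,d,ci=wshot(name); P=cloud("wrist",d,ci); p,Rm,s=st()
    print("dark/depth along column:")
    for v in range(205,325,3):
        q=((P[v,285]-p)@Rm*1000).round(1); 
        if abs(q[2])<30: print(v,q,im[v,285])
    save(name+"c",cv2.resize(im[200:350,190:380],None,fx=4,fy=4))
E
python3 - <<'E'
from h import *
settle(3)
held("w9")
delta((0.5347,0.0207,0.20),1.948)
E
```

```text
[[ 0.466   0.2514  0.2077  0.5159]
 [ 0.4644  0.2508  0.204  -1.2746]
 [ 0.4628  0.2503  0.2011 -0.975 ]]
dark/depth along column:
223 [21.5 -0.2 16.9] [80 79 75]
226 [21.6 -0.2 12. ] [83 82 79]
229 [21.8 -0.2  7.2] [82 80 75]
232 [21.2 -0.3  4.7] [116 115 108]
235 [20.  -0.3  3.6] [122 120 114]
238 [18.2 -0.3  4.2] [121 118 113]
292 [-20.1  -0.2  17.1] [80 79 76]
295 [-19.4  -0.2  13. ] [81 81 78]
298 [-20.1  -0.2  11.2] [84 84 79]
301 [-19.8  -0.2   7.9] [83 83 78]
304 [-19.9  -0.3   5.3] [80 80 75]
307 [-20.7  -0.3   3.8] [197 194 187]
310 [-22.6  -0.3   3.8] [195 192 184]
313 [-24.4  -0.3   3.7] [172 169 161]
t=11.42 pos [0.4613 0.2498 0.198 ] phi 1.9499 tilt [-0.0055 -0.0019] | rv [-0.0058 -0.0003  0.0019] shift cm [-24.    -1.66  -0.2 ] dist 24.1 open 0.525 F [-0.3 -0.7 -0.8]
```

View pics/w9c.png

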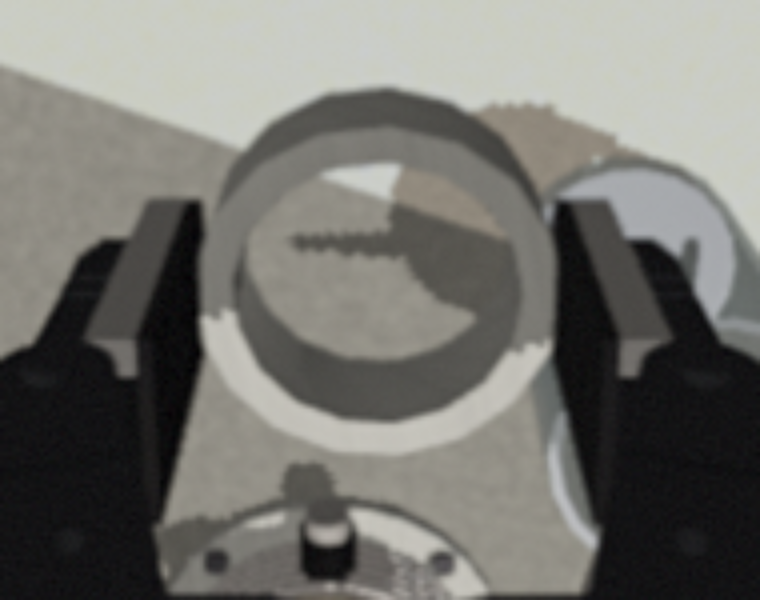

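Request:
servo_tool(increments="0 0 0 -6 -0.4 -0.5 4;0 0 0 -12 -0.8 -0.5 4;0 0 0 -18 -1.2 -0.5 4;0 0 0 -22 -1.6 -0.5 4;0 0 0 -23.8 -1.7 -0.5 4;0 0 0 -23.8 -1.7 1 4;0 0 0 -23.8 -1.7 3 4;0 0 0 -23.8 -1.7 4.5 4;0 0 0 -23.8 -1.7 5 4;0 0 0 -23.8 -1.7 5 4")

```text
time: 12.25
eef_pos: [0.5321, 0.0229, 0.1459]
tcp_rot: [0.561, 0.828, -0.003, -0.004]
contact_force: [-0.2, -0.4, -0.6]
opening: 0.524
```

```bash
python3 - <<'E'
from h import *
settle(10)
delta((0.5338,0.023,0.12),1.948)
E
```

```text
[[ 0.5321  0.0229  0.1459 -0.5944]
 [ 0.5332  0.023   0.1477 -0.5461]
 [ 0.5342  0.023   0.1491  0.1643]
 [ 0.5348  0.0231  0.15   -0.6228]
 [ 0.5351  0.0231  0.1506 -0.8124]
 [ 0.5352  0.023   0.1508 -0.5451]
 [ 0.5352  0.023   0.1509 -0.6791]
 [ 0.5351  0.0229  0.1508 -0.5678]
 [ 0.535   0.0229  0.1506 -0.2129]
 [ 0.5349  0.0229  0.1505 -0.9796]]
t=12.75 pos [0.5348 0.0228 0.1503] phi 1.9501 tilt [-0.0017 -0.0013] | rv [-0.0021  0.0006  0.0021] shift cm [ 0.06 -0.08  3.03] dist 3.0 open 0.527 F [-0.5  0.4  0.4]
```

Request:
servo_tool(increments="0 0 0 0 0 1 4;0 0 0 0 -0.1 2 4;0 0 0 0 -0.1 3 4;0 0 0 0 -0.1 3.7 4;0 0 0 0 -0.1 4.3 4;0 0 0 0 -0.1 4.7 4;0 0 0 0 -0.1 5 4;0 0 0 0 -0.1 5 4;0 0 0 0 -0.1 5 4")

```text
time: 13.5
eef_pos: [0.5335, 0.0228, 0.0995]
tcp_rot: [0.561, 0.828, -0.001, -0.001]
contact_force: [0.4, 4.4, 0.4]
opening: 0.53
```

```bash
python3 - <<'E'
from h import *
settle(3)
delta((0.5338,0.023,0.084),1.948)
im,d,ci=wshot("w10")
save("w10c",cv2.resize(im[130:350,170:390],None,fx=2.7,fy=2.7,interpolation=cv2.INTER_CUBIC))
E
```

```text
[[0.5335 0.0228 0.0995 0.353 ]
 [0.5335 0.0227 0.0996 1.1438]
 [0.5335 0.0227 0.0996 0.8623]]
t=13.65 pos [0.5335 0.0227 0.0996] phi 1.9495 tilt [-0.0025 -0.0002] | rv [-0.0023 -0.0008  0.0015] shift cm [0.02 0.04 1.56] dist 1.6 open 0.526 F [ 1.   5.7 -0.4]
```

View pics/w10c.png

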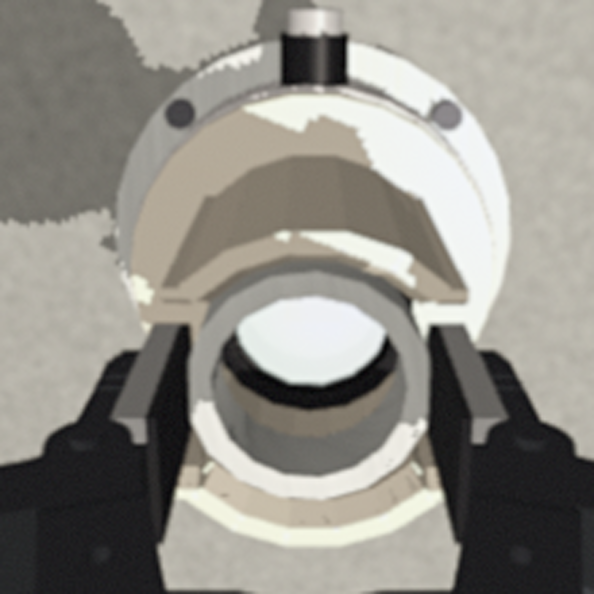

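Request:
servo_tool(increments="0 0 0 0.1 0 0.3 4;0 0 0 0.1 0 0.6 4;0 0 0 0.1 0 0.9 4;0 0 0 0.1 0 1.2 4;0 0 0 0.1 0 1.4 4;0 0 0 0.1 0 1.6 4;0 0 0 0.1 0 1.7 4;0 0 0 0.1 0 1.7 4")

```text
time: 14.37
eef_pos: [0.5336, 0.0225, 0.0841]
tcp_rot: [0.561, 0.828, -0.002, -0.0]
contact_force: [-2.4, 1.6, 9.4]
opening: 0.526
```

```bash
python3 - <<'E'
from h import *
settle(3)
delta((0.5338,0.023,0.084),1.948)
E
```

```text
[[0.5336 0.0225 0.0841 9.4384]
 [0.5336 0.0224 0.0841 8.7366]
 [0.5336 0.0225 0.0841 9.2988]]
t=14.52 pos [0.5336 0.0225 0.0841] phi 1.9501 tilt [-0.0025 -0.0024] | rv [-0.0032  0.0013  0.0021] shift cm [0.04 0.04 0.01] dist 0.1 open 0.524 F [-1.8  1.5  9.7]
```

Contact came at 0.0841, as predicted. Release, retreat and check.

Request:
servo_tool(increments="0 0 0 0 0 -0.1 5.4;0 0 0 0 0 -0.1 7;0 0 0 0 0 -0.1 8.5;0 0 0 0 0 -0.1 8.5;0 0 0 0 0 -3 8.5;0 0 0 0 0 -6 8.5;0 0 0 0 0 -10 8.5;0 0 0 0 0 -12.5 8.5;0 0 0 0 0 -12.5 8.5;0 0 0 0 0 -12.5 8.5")

```text
time: 15.35
eef_pos: [0.5343, 0.023, 0.2095]
tcp_rot: [0.561, 0.828, -0.001, 0.001]
contact_force: [0.1, -0.9, -0.3]
opening: 0.995
```

```bash
cat >> h.py <<'E'
def chk(name,bands,c=(.5337,.0218)):
    im,d,ci=wshot(name); save(name+"c",cv2.resize(im[110:300,180:390],None,fx=3,fy=3,interpolation=cv2.INTER_CUBIC))
    P=cloud("wrist",d,ci); q=P[110:300,180:390].reshape(-1,3); r=np.hypot(*(q[:,:2]-c).T)
    for a,b in bands:
        s=q[(r>=a)&(r<b)&(q[:,2]>.03)]
        if len(s)>5: print(a,b,len(s),np.percentile(s[:,2],[5,25,50,75,95]).round(4))
E
python3 - <<'E'
from h import *
settle(3)
chk("w11",((0,.01),(.01,.017),(.0195,.0225),(.027,.031)))
delta((0.3262,0.286,0.22),1.948)
E
```

```text
[[ 0.5343  0.023   0.2095 -0.2668]
 [ 0.5331  0.0231  0.2073 -1.0078]
 [ 0.5324  0.0233  0.2061 -0.7975]]
0 0.01 332 [0.0606 0.0613 0.0619 0.0623 0.0631]
0.01 0.017 502 [0.0588 0.0598 0.0604 0.061  0.0619]
0.0195 0.0225 472 [0.0725 0.0782 0.0787 0.0792 0.0797]
0.027 0.031 908 [0.0366 0.0822 0.098  0.0989 0.0997]
t=15.55 pos [0.5321 0.0234 0.2053] phi 1.9497 tilt [-0.0071 -0.0007] | rv [-0.0069 -0.002   0.0017] shift cm [32.02 -9.42 -1.34] dist 33.4 open 0.998 F [-0.7 -0.4 -0.2]
```

View pics/w11c.png

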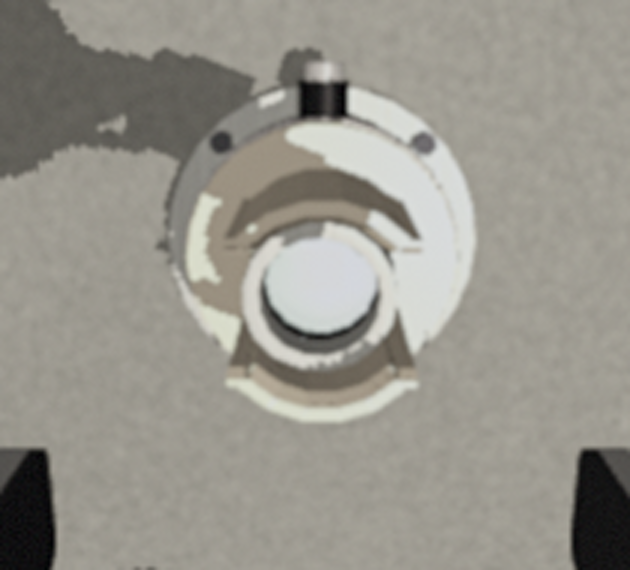

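Spacer top reads 0.0787 against 0.078 expected, level. Next the blue filter.

Request:
servo_tool(increments="0.004 0.001 0 4 -1.2 -1 8.5;0.004 0.001 0 8 -2.4 -1 8.5;0.004 0.001 0 32 -9.4 -1 8.5;0.004 0.001 0 32 -9.4 -1 8.5;0.004 0.001 0 32 -9.4 -1 8.5;0.004 0.001 0 32 -9.4 -1 8.5;0.004 0.001 0 32 -9.4 -1 8.5;0.004 0.001 0 32 -9.4 2 8.5;0.004 0.001 0 32 -9.4 5 8.5;0.004 0.001 0 32 -9.4 6 8.5")

```text
time: 16.38
eef_pos: [0.3223, 0.2854, 0.1422]
tcp_rot: [0.559, 0.829, -0.007, -0.005]
contact_force: [-0.3, -0.2, -0.8]
opening: 0.994
```

```bash
python3 - <<'E'
from h import *
settle(8)
delta((0.3262,0.286,0.15),1.948)
wshot("w12")
E
```

```text
[[ 0.3223  0.2854  0.1422 -0.7889]
 [ 0.3229  0.2842  0.1417 -1.5156]
 [ 0.3249  0.2844  0.1443 -0.0098]
 [ 0.327   0.2848  0.1466 -0.2472]
 [ 0.3283  0.2852  0.1483  0.2049]
 [ 0.3291  0.2854  0.1492  0.3693]
 [ 0.3294  0.2855  0.1497  0.1185]
 [ 0.3294  0.2856  0.1498  0.3931]]
t=16.78 pos [0.3292 0.2856 0.1497] phi 1.9479 tilt [-0.004  -0.0003] | rv [-0.0039 -0.0012 -0.0001] shift cm [ 0.15 -0.27 -0.03] dist 0.3 open 0.997 F [-0.3  0.1 -0.2]
```

View pics/w12.png

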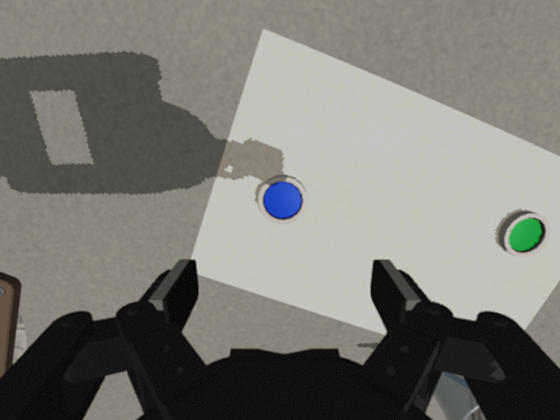

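```bash
python3 - <<'E'
from h import *
z=np.load("w12.npz");ci=(z["K"],z["D"],z["W"]);im=z["im"].astype(int)
m=(im[:,:,2]>im[:,:,0]+60); ys,xs=np.where(m); k=(ys>150)&(ys<250); c=cv2.minEnclosingCircle(np.c_[xs[k],ys[k]].astype(np.float32)); print(c)
B=unproj("wrist",[c[0]],.009,ci)[0]; print(B)
delta((B[0],B[1],0.019),1.948)
E
```

```text
((282.30755615234375, 199.5361785888672), 18.861286163330078)
[0.325383   0.28622098 0.009     ]
t=16.83 pos [0.3289 0.2856 0.1495] phi 1.9482 tilt [-0.0044 -0.0004] | rv [-0.0043 -0.0012  0.0002] shift cm [ 0.17 -0.25 13.05] dist 13.1 open 0.991 F [ 0.2 -0.2 -0.4]
```

Request:
servo_tool(increments="-0.004 -0.001 0 0.2 -0.2 4 8.5;-0.004 -0.001 0 0.2 -0.2 8 8.5;-0.004 -0.001 0 0.2 -0.2 11 8.5;-0.004 -0.001 0 0.2 -0.2 12.4 8.5;-0.004 -0.001 0 0.2 -0.2 13 8.5;-0.004 -0.001 0 0.2 -0.2 13.2 7.5;-0.004 -0.001 0 0.2 -0.2 13.2 6.5")

```text
time: 17.42
eef_pos: [0.325, 0.2869, 0.0168]
tcp_rot: [0.561, 0.828, -0.001, -0.001]
contact_force: [0.3, 0.3, -0.7]
opening: 0.769
```

```bash
python3 - <<'E'
from h import *
settle(5)
delta((0.3256,0.2862,0.017),1.948)
im,d,ci=wshot("w13")
E
```

```text
[[ 0.325   0.2869  0.0168 -0.6872]
 [ 0.3254  0.2872  0.0173 -0.0027]
 [ 0.3255  0.2873  0.0176  0.2132]
 [ 0.3254  0.2873  0.0176  0.5244]
 [ 0.3253  0.2873  0.0175  0.5102]]
t=17.67 pos [0.325  0.2872 0.0173] phi 1.9498 tilt [-0.0001  0.0003] | rv [-0.     -0.0004  0.0018] shift cm [-0.11  0.01  0.03] dist 0.1 open 0.758 F [-0.8 -0.1  0.6]
```

View pics/w13.png

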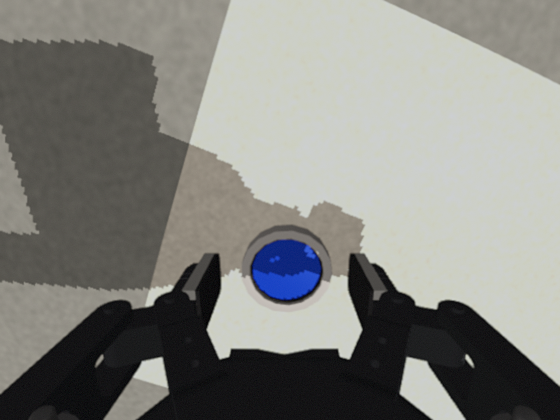

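Fingers straddle the filter. Closing.

Request:
servo_tool(increments="0 0 0 -0.1 0 0 5.5;0 0 0 -0.1 0 0 4;0 0 0 -0.1 0 0 4;0 0 0 -0.1 0 0 4;0 0 0 -0.1 0 0 4", grip_force=35)

```text
time: 18.13
eef_pos: [0.3248, 0.2859, 0.0169]
tcp_rot: [0.561, 0.828, -0.001, -0.001]
contact_force: [-1.6, -1.2, 5.7]
opening: 0.521
```

```bash
python3 - <<'E'
from h import *
settle(2)
delta((0.3256,0.2862,0.07),1.948)
E
```

```text
[[0.3248 0.2859 0.0169 5.691 ]
 [0.3248 0.2859 0.0169 6.4445]]
t=18.23 pos [0.3248 0.2859 0.0169] phi 1.9500 tilt [-0.0023 -0.0011] | rv [-0.0026  0.0002  0.002 ] shift cm [ 0.    0.07 -5.31] dist 5.3 open 0.524 F [-1.2 -1.7  6.1]
```

Request:
servo_tool(increments="0 0 0 0 0 -1 4;0 0 0 0 0 -3 4;0 0 0 0 0 -6 4;0 0 0 0 0 -10 4;0 0 0 0 0 -14 4;0 0 0 0 0 -18 4;0 0 0 0 0 -18 4;0 0 0 0 0 -18 4")

```text
time: 18.9
eef_pos: [0.3264, 0.2867, 0.1997]
tcp_rot: [0.561, 0.828, 0.002, 0.001]
contact_force: [0.3, 0.5, -1.5]
opening: 0.523
```

```bash
python3 - <<'E'
from h import *
settle(5)
held("w14")
delta((0.5338,0.023,0.20),1.948)
E
```

```text
[[ 0.3264  0.2867  0.1997 -1.5204]
 [ 0.325   0.286   0.197  -0.7835]
 [ 0.3241  0.2855  0.1953 -0.7942]
 [ 0.3237  0.2853  0.1944 -0.6739]
 [ 0.3236  0.2852  0.194  -0.5757]]
dark/depth along column:
223 [23.1 -1.  13.7] [125 124 118]
226 [22.9 -1.   9.7] [85 82 80]
229 [22.5 -1.   6.7] [117 112 109]
232 [20.8 -1.   6.9] [129 124 119]
235 [19.8 -1.   5.4] [127 123 116]
238 [16.3 -1.  10.2] [ 30  44 121]
241 [14.9 -1.   9.7] [ 14  42 132]
244 [13.1 -1.  10. ] [ 14  40 132]
247 [10.8 -1.  11.5] [ 16  41 132]
250 [ 9.7 -1.  10.2] [ 17  42 132]
253 [ 8.1 -1.  10.1] [ 13  40 132]
256 [ 6.2 -1.  10.4] [ 19  42 133]
259 [ 4.6 -1.  10.3] [ 18  41 132]
262 [ 2.5 -1.  10.9] [ 12  38 131]
265 [ 1.9 -1.   8.9] [ 14  41 132]
268 [-0.4 -1.   9.9] [ 12  40 131]
271 [-2.7 -1.  10.9] [ 14  41 132]
274 [-4.4 -1.  10.9] [ 13  44 144]
277 [-5.7 -1.  10. ] [ 29  74 205]
280 [-7.3 -1.   9.6] [ 30  73 205]
283 [-9.4 -1.  10.2] [ 31  74 205]
286 [-11.8  -1.   11.2] [ 30  74 205]
289 [-13.4  -1.   10.8] [ 27  72 204]
292 [-15.1  -1.   10.5] [ 30  73 205]
295 [-16.9  -1.   10.5] [ 27  66 188]
298 [-18.4  -1.    9.9] [ 9 12 58]
301 [-18.2  -1.    6.9] [65 63 60]
304 [-20.1  -1.    6.8] [197 192 186]
307 [-21.8  -1.    6.7] [201 195 190]
310 [-23.9  -1.    7. ] [186 181 174]
t=19.20 pos [0.3238 0.2853 0.194 ] phi 1.9497 tilt [-0.0064 -0.003 ] | rv [-0.0071  0.0004  0.0017] shift cm [-32.14   9.8   -0.65] dist 33.6 open 0.522 F [-0.3 -0.3 -0.3]
```

View pics/w14c.png

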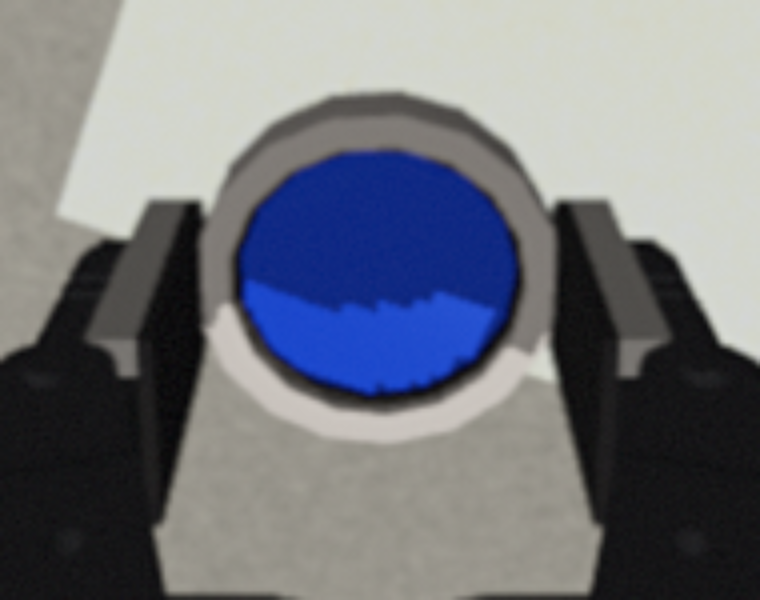

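Request:
servo_tool(increments="0 0 0 -3 0.9 -0.5 4;0 0 0 -6.5 2 -0.5 4;0 0 0 -10.2 3.1 -0.5 4;0 0 0 -14 4.3 -0.5 4;0 0 0 -18 5.5 -0.5 4;0 0 0 -22 6.7 -0.5 4;0 0 0 -26 7.9 -0.5 4;0 0 0 -29.5 9 -0.5 4;0 0 0 -31.5 9.6 -0.5 4;0 0 0 -32.2 9.8 0 4")

```text
time: 20.03
eef_pos: [0.537, 0.02, 0.1953]
tcp_rot: [0.563, 0.827, -0.001, -0.0]
contact_force: [-0.3, 0.3, 0.1]
opening: 0.52
```

Request:
servo_tool(increments="0 0 0 0 0 1.5 4;0 0 0 0 0 3 4;0 0 0 0 0 4.3 4;0 0 0 0 0 5 4;0 0 0 0 0 5 4")

```text
time: 20.45
eef_pos: [0.5326, 0.0238, 0.1425]
tcp_rot: [0.561, 0.828, -0.003, -0.004]
contact_force: [-0.6, 0.1, 0.1]
opening: 0.522
```

```bash
python3 - <<'E'
from h import *
settle(9)
delta((0.534,0.0225,0.115),1.948)
E
```

```text
[[ 0.5326  0.0238  0.1425  0.1006]
 [ 0.5336  0.0236  0.144  -0.3467]
 [ 0.5345  0.0235  0.1453 -0.1437]
 [ 0.5351  0.0233  0.1461 -1.3244]
 [ 0.5354  0.0232  0.1466 -0.949 ]
 [ 0.5355  0.0231  0.1468 -0.4706]
 [ 0.5355  0.023   0.1468  0.2766]
 [ 0.5355  0.023   0.1467 -1.0843]
 [ 0.5354  0.0229  0.1466 -0.5626]]
t=20.90 pos [0.5352 0.0229 0.1464] phi 1.9498 tilt [-0.0016 -0.0013] | rv [-0.0019  0.0006  0.0018] shift cm [ 0.01 -0.12  3.14] dist 3.1 open 0.522 F [-0.4  0.8 -0.2]
```

Request:
servo_tool(increments="0 0 0 0 -0.1 0.8 4;0 0 0 0 -0.1 1.6 4;0 0 0 0 -0.1 2.3 4;0 0 0 0 -0.1 2.9 4;0 0 0 0 -0.1 3.4 4;0 0 0 0 -0.1 3.8 4;0 0 0 0 -0.1 4.1 4;0 0 0 0 -0.1 4.1 4;0 0 0 0 -0.1 4.1 4")

```text
time: 21.65
eef_pos: [0.5339, 0.0225, 0.1046]
tcp_rot: [0.561, 0.828, -0.001, -0.001]
contact_force: [0.0, 0.2, -0.5]
opening: 0.529
```

```bash
python3 - <<'E'
from h import *
settle(3)
delta((0.534,0.0225,0.095),1.948)
im,d,ci=wshot("w15")
save("w15c",cv2.resize(im[130:350,170:390],None,fx=2.7,fy=2.7,interpolation=cv2.INTER_CUBIC))
E
```

```text
[[ 0.5339  0.0225  0.1046 -0.4913]
 [ 0.5341  0.0225  0.1049 -0.0973]
 [ 0.5342  0.0225  0.1051 -0.4287]]
t=21.80 pos [0.5342 0.0225 0.1052] phi 1.9498 tilt [-0.0019 -0.0013] | rv [-0.0022  0.0005  0.0018] shift cm [ 0.01 -0.02  1.02] dist 1.0 open 0.522 F [ 0.3  0.4 -0.4]
```

View pics/w15c.png

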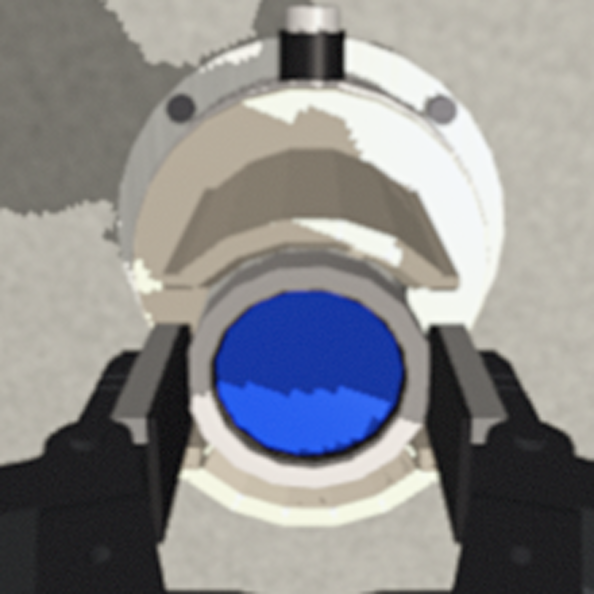

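The filter is in the mouth, clean and with no contact. Lowering the last centimetre.

Request:
servo_tool(increments="0 0 0 0 0 0.2 4;0 0 0 0 0 0.4 4;0 0 0 0 0 0.6 4;0 0 0 0 0 0.8 4;0 0 0 0 0 0.9 4;0 0 0 0 0 1 4;0 0 0 0 0 1.1 4;0 0 0 0 0 1.2 4;0 0 0 0 0 1.2 4")

```text
time: 22.6
eef_pos: [0.5338, 0.0225, 0.0949]
tcp_rot: [0.561, 0.828, -0.002, -0.002]
contact_force: [-6.4, 0.5, 11.1]
opening: 0.516
```

```bash
python3 - <<'E'
from h import *
settle(3)
delta((0.534,0.0225,0.095),1.948)
E
```

```text
[[ 0.5338  0.0225  0.0949 11.0579]
 [ 0.5338  0.0225  0.0949 11.7869]
 [ 0.5338  0.0225  0.0949 11.9811]]
t=22.75 pos [0.5338 0.0225 0.0949] phi 1.9501 tilt [-0.0046 -0.0012] | rv [-0.0047 -0.0006  0.0021] shift cm [-0.01  0.02 -0.01] dist 0.0 open 0.523 F [-5.9  0.3 11.3]
```

Request:
servo_tool(increments="0 0 0 0 0 -0.2 5.4;0 0 0 0 0 -0.2 7;0 0 0 0 0 -0.2 8.5;0 0 0 0 0 -0.2 8.5;0 0 0 0 0 -3 8.5;0 0 0 0 0 -6 8.5;0 0 0 0 0 -9 8.5;0 0 0 0 0 -11.5 8.5;0 0 0 0 0 -11.5 8.5;0 0 0 0 0 -11.5 8.5")

```text
time: 23.58
eef_pos: [0.5352, 0.0225, 0.2094]
tcp_rot: [0.561, 0.828, -0.0, 0.001]
contact_force: [-0.8, -0.7, -0.7]
opening: 0.997
```

```bash
python3 - <<'E'
from h import *
settle(3)
chk("w16",((0,.01),(.01,.017),(.0195,.0225),(.027,.031)))
delta((0.4695,-0.2513,0.24),1.948)
E
```

```text
[[ 0.5352  0.0225  0.2094 -0.7124]
 [ 0.534   0.0226  0.2075 -0.3755]
 [ 0.5334  0.0228  0.2063 -0.6951]]
0 0.01 386 [0.0837 0.0843 0.0848 0.0852 0.086 ]
0.01 0.017 734 [0.0835 0.0841 0.0845 0.085  0.0856]
0.0195 0.0225 504 [0.0877 0.0883 0.0888 0.0892 0.0899]
0.027 0.031 862 [0.0366 0.0874 0.098  0.0989 0.0996]
t=23.78 pos [0.533  0.0228 0.2055] phi 1.9497 tilt [-0.0066 -0.0006] | rv [-0.0064 -0.0019  0.0018] shift cm [-23.11 -16.06  -3.39] dist 28.3 open 0.995 F [ 0.2 -0.3  0.2]
```

View pics/w16c.png

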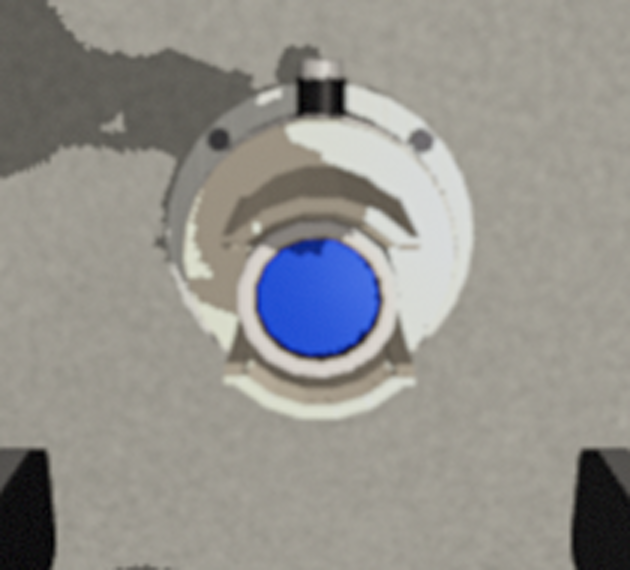

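Blue filter top is 0.0888 against 0.088 expected, level and centred. Going to the cap.

Request:
servo_tool(increments="0.004 0.001 0.1 -3 -2 -2 6;0.004 0.001 0.2 -23.1 -16.1 -2 6;0.004 0.001 0.35 -23.1 -16.1 -2 6;0.004 0.001 0.35 -23.1 -16.1 -2 6;0.004 0.001 0.35 -23.1 -16.1 -2 6;0.004 0.001 0.35 -23.1 -16.1 -2 6;0.004 0.001 0.35 -23.1 -16.1 -2 6;0.004 0.001 0.35 -23.1 -16.1 0 6;0.004 0.001 0.35 -23.1 -16.1 3 6;0.004 0.001 0.35 -23.1 -16.1 3.5 6")

```text
time: 24.62
eef_pos: [0.4666, -0.2502, 0.1669]
tcp_rot: [0.697, 0.717, -0.003, -0.008]
contact_force: [-0.5, 0.1, -1.5]
opening: 0.7
```

```bash
python3 - <<'E'
from h import *
settle(8)
delta((0.4695,-0.2513,0.17),1.6)
im,d,ci=wshot("w17")
save("w17c",cv2.resize(im[130:280,210:360],None,fx=4,fy=4,interpolation=cv2.INTER_CUBIC))
E
```

```text
[[ 0.4666 -0.2502  0.1669 -1.4567]
 [ 0.467  -0.2498  0.1675  0.1562]
 [ 0.4682 -0.2502  0.17   -0.1832]
 [ 0.4694 -0.2509  0.1721  0.2988]
 [ 0.4703 -0.2513  0.1736  0.4615]
 [ 0.4707 -0.2516  0.1744  0.3774]
 [ 0.4709 -0.2517  0.1748 -0.1259]
 [ 0.4709 -0.2517  0.1749  0.0528]]
t=25.02 pos [ 0.4709 -0.2517  0.1749] phi 1.6007 tilt [-0.0046 -0.0028] | rv [-0.0047  0.0027  0.0007] shift cm [ 0.05 -0.13  0.49] dist 0.5 open 0.702 F [-0.6 -0.3 -0.4]
```

View pics/w17.png

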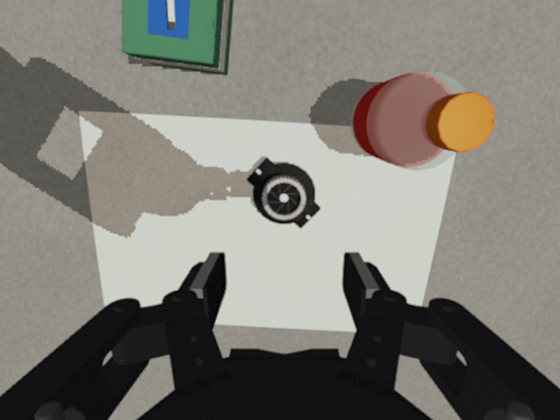

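View pics/w17c.png

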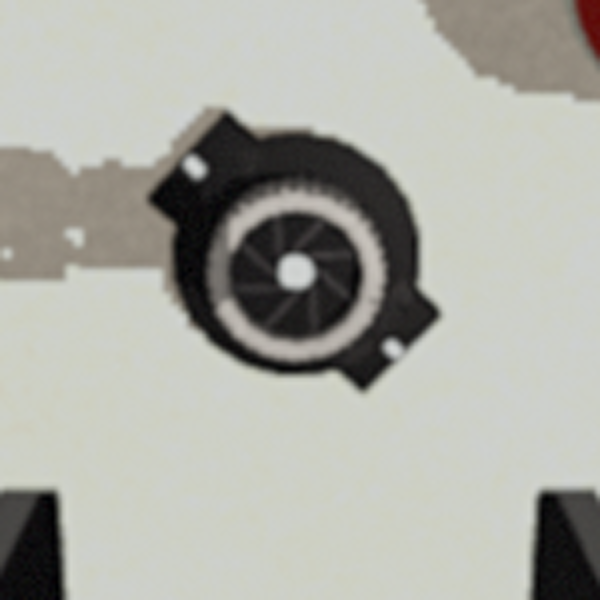

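```bash
python3 - <<'E'
from h import *
z=np.load("w17.npz");ci=(z["K"],z["D"],z["W"])
f=lambda x,y:(210+x/4-.4,130+y/4-.4)
q=unproj("wrist",[f(195,167),f(394,348),f(184,153),f(402,352)],.013,ci)
a=lambda d:np.arctan2(d[1],d[0])
print(q.round(4),a(q[1]-q[0]),a(q[3]-q[2]),(q[0]+q[1])/2,(q[2]+q[3])/2)
C=unproj("wrist",[f(298,273)],.031,ci)[0];print(C)
delta((C[0],C[1],0.032),1.6)
E
```

```text
[[ 0.4428 -0.2283  0.013 ]
 [ 0.4943 -0.2738  0.013 ]
 [ 0.4401 -0.2249  0.013 ]
 [ 0.4964 -0.2749  0.013 ]] -0.7235554083687454 -0.7249316835375288 [ 0.46856721 -0.25108214  0.013     ] [ 0.4682666  -0.24989807  0.013     ]
[ 0.46892345 -0.2498972   0.031     ]
t=25.07 pos [ 0.4707 -0.2517  0.1746] phi 1.6005 tilt [-0.005  -0.0025] | rv [-0.005   0.0024  0.0005] shift cm [ 0.22 -0.1  14.26] dist 14.3 open 0.702 F [-0.4 -0.7 -0.7]
```

Request:
servo_tool(increments="-0.003 0.002 0 0.2 -0.1 4 6;-0.003 0.002 0 0.2 -0.1 8 6;-0.003 0.002 0 0.2 -0.1 11.5 6;-0.003 0.002 0 0.2 -0.1 13.4 6;-0.003 0.002 0 0.2 -0.1 14.1 6;-0.003 0.002 0 0.2 -0.1 14.2 5.5;-0.003 0.002 0 0.2 -0.1 14.2 4.5;-0.003 0.002 0 0.2 -0.1 14.2 3.5;-0.003 0.002 0 0.2 -0.1 14.2 3.5;-0.003 0.002 0 0.2 -0.1 14.2 3.5", grip_force=50)

```text
time: 25.9
eef_pos: [0.4693, -0.2508, 0.0333]
tcp_rot: [0.697, 0.717, -0.001, 0.0]
contact_force: [-0.0, 0.5, 3.8]
opening: 0.464
```

```bash
python3 - <<'E'
from h import *
settle(3)
delta((0.469,-0.2505,0.23),1.6)
im,d,ci=wshot("w18")
save("w18c",cv2.resize(im[150:350,180:390],None,fx=3,fy=3,interpolation=cv2.INTER_CUBIC))
E
```

```text
[[ 0.4693 -0.2508  0.0333  3.7516]
 [ 0.4693 -0.2508  0.0333  4.3859]
 [ 0.4693 -0.2508  0.0333  5.2306]]
t=26.05 pos [ 0.4693 -0.2508  0.0333] phi 1.5998 tilt [-0.0007 -0.0014] | rv [-0.0008  0.0014 -0.0002] shift cm [  0.    -0.05 -19.67] dist 19.7 open 0.465 F [-0.1  1.3  6. ]
```

View pics/w18c.png

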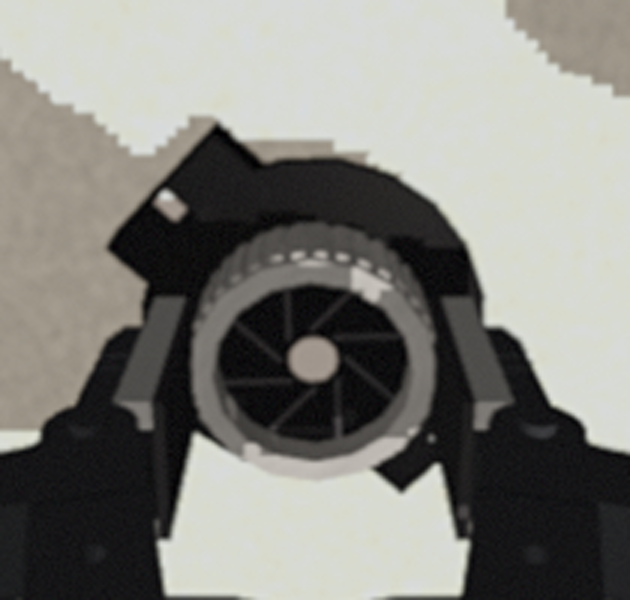

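Request:
servo_tool(increments="0 0 0 0 0 -3 3.5;0 0 0 0 0 -7 3.5;0 0 0 0 0 -11 3.5;0 0 0 0 0 -15 3.5;0 0 0 0 0 -18 3.5;0 0 0 0 0 -18 3.5;0 0 0 0 0 -18 3.5")

```text
time: 26.68
eef_pos: [0.4694, -0.2505, 0.2136]
tcp_rot: [0.697, 0.717, -0.001, 0.001]
contact_force: [0.1, -0.2, -2.3]
opening: 0.464
```

```bash
python3 - <<'E'
from h import *
settle(4)
held("w19")
delta((0.534,0.0215,0.21),1.6+1.105)
E
```

```text
[[ 0.4694 -0.2505  0.2136 -2.2916]
 [ 0.4683 -0.2497  0.211  -3.2127]
 [ 0.4676 -0.2491  0.2094 -1.4933]
 [ 0.4674 -0.249   0.2086 -1.4409]]
dark/depth along column:
205 [30.7 -1.  19.5] [33 32 31]
208 [29.  -1.  19.5] [35 33 35]
211 [27.2 -1.  20.1] [37 35 35]
214 [25.8 -1.  19.2] [36 33 36]
217 [24.1 -1.  19.4] [33 31 29]
220 [22.2 -1.  20.1] [35 31 31]
223 [20.7 -1.  19.7] [28 28 24]
226 [20.4 -1.  15.7] [78 76 74]
229 [20.6 -1.  10.7] [79 76 74]
232 [20.6 -1.   6.7] [79 75 72]
235 [20.3 -1.1  3.3] [133 128 122]
238 [19.8 -1.1  0.7] [194 189 183]
241 [18.1 -1.1  1.3] [122 118 113]
244 [14.3 -1.   6.5] [89 86 83]
247 [12.2 -1.   7.6] [14 14 12]
250 [11.  -1.   6.7] [16 14 14]
253 [ 8.9 -1.   7.6] [15 11  9]
256 [ 7.3 -1.   7.4] [22 21 22]
259 [ 5.7 -1.   7.3] [29 28 29]
262 [ 4.6 -1.   6.1] [103  94  89]
265 [ 2.5 -1.   7. ] [162 152 143]
268 [ 0.6 -1.   7.4] [160 149 141]
271 [-0.6 -1.   6.4] [161 151 142]
274 [-2.4 -1.   6.6] [164 153 145]
277 [-4.3 -1.   6.9] [71 65 61]
280 [-6.1 -1.   6.9] [28 26 28]
283 [-7.6 -1.   6.6] [15 14 17]
286 [-9.4 -1.   6.6] [15 13 15]
289 [-11.7  -1.    7.5] [ 8  9 12]
292 [-13.5  -1.    7.5] [11  9 11]
295 [-15.9  -1.    8.3] [22 21 23]
298 [-16.3  -1.    6.3] [74 71 69]
301 [-16.8  -1.1   4.2] [78 75 72]
304 [-16.4  -1.1   1. ] [185 180 174]
307 [-18.8  -1.1   1.8] [190 185 179]
t=26.93 pos [ 0.4675 -0.2491  0.2085] phi 1.5997 tilt [-0.0078  0.0042] | rv [-0.0044 -0.0083 -1.1053] shift cm [26.85  7.43 -0.09] dist 27.9 open 0.466 F [ 0.2  0.2 -1.3]
```

View pics/w19.png

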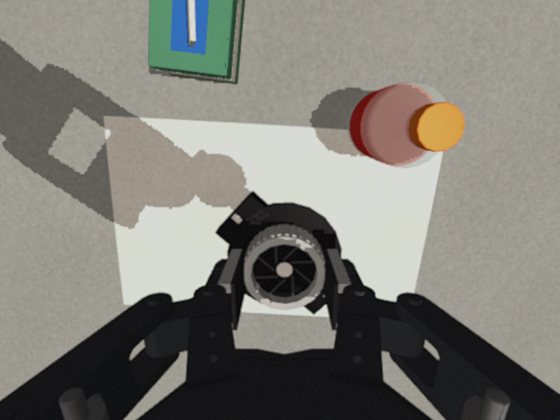

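Request:
servo_tool(increments="0 0 -0.1 3 0.8 0 3.5;0 0 -0.2 6.5 1.8 0 3.5;0 0 -0.32 10 2.8 0 3.5;0 0 -0.44 14 3.9 0 3.5;0 0 -0.56 18 5 0 3.5;0 0 -0.68 21.5 6 0 3.5;0 0 -0.8 24.5 6.8 0 3.5;0 0 -0.92 26 7.2 0 3.5;0 0 -1.02 26.8 7.4 0 3.5;0 0 -1.105 26.8 7.4 0 3.5")

```text
time: 27.77
eef_pos: [0.5342, 0.0223, 0.2093]
tcp_rot: [0.213, 0.977, 0.0, -0.004]
contact_force: [-0.1, -0.3, -2.0]
opening: 0.464
```

Request:
servo_tool(increments="0 0 0 0 0 1.2 3.5;0 0 0 0 0 2.4 3.5;0 0 0 0 0 3 3.5;0 0 0 0 0 3 3.5")

```text
time: 28.1
eef_pos: [0.5326, 0.02, 0.1774]
tcp_rot: [0.218, 0.976, -0.0, -0.005]
contact_force: [-0.1, 0.3, -2.2]
opening: 0.468
```

```bash
python3 - <<'E'
from h import *
settle(9)
delta((0.534,0.0217,0.14),2.705)
im,d,ci=wshot("w20")
save("w20c",cv2.resize(im[110:350,160:400],None,fx=2.5,fy=2.5,interpolation=cv2.INTER_CUBIC))
E
```

```text
[[ 0.5326  0.02    0.1774 -2.2278]
 [ 0.5334  0.0199  0.1788 -1.0222]
 [ 0.5341  0.0198  0.18   -2.0622]
 [ 0.5346  0.0197  0.1809 -0.6399]
 [ 0.535   0.0197  0.1815 -1.469 ]
 [ 0.5351  0.0198  0.1818 -0.9282]
 [ 0.5351  0.0199  0.1819 -0.9787]
 [ 0.5351  0.0199  0.182  -0.9786]
 [ 0.5351  0.02    0.1819 -1.6664]]
t=28.55 pos [0.535  0.02   0.1818] phi 2.7045 tilt [-0.003  0.001] | rv [-0.0003 -0.0031 -0.0005] shift cm [0.15 0.11 4.18] dist 4.2 open 0.468 F [-0.1 -0.4 -1.4]
```

View pics/w20c.png

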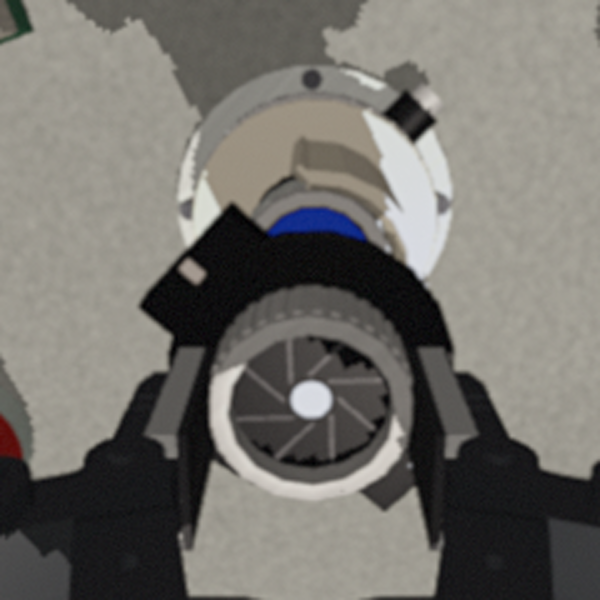

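```bash
python3 - <<'E'
from h import *
z=np.load("w20.npz");ci=(z["K"],z["D"],z["W"]);im=z["im"]
save("w20d",cv2.resize(im[180:250,205:285],None,fx=9,fy=9,interpolation=cv2.INTER_CUBIC)[:600])
f=lambda x,y:(160+x/2.5-.3,110+y/2.5-.3)
q=unproj("wrist",[f(233,205),f(142,305),f(191,271)],.162,ci)
d=q[0]-q[1];print(q,np.arctan2(d[1],d[0])-np.pi/2)
c=np.array([.535,.02]);m=q[2][:2]-c;print(np.arctan2(m[1],m[0]),np.hypot(*m)); m=(q[0]+q[1])[:2]/2-c;print(np.arctan2(m[1],m[0]))
E
```

```text
[[ 0.49285264  0.02135675  0.162     ]
 [ 0.50422153 -0.00636028  0.162     ]
 [ 0.50187931  0.0068088   0.162     ]] 0.38924870972964865
-2.7625728136986623 0.03565091087110508
-2.811290569435697
```

View pics/w20d.png

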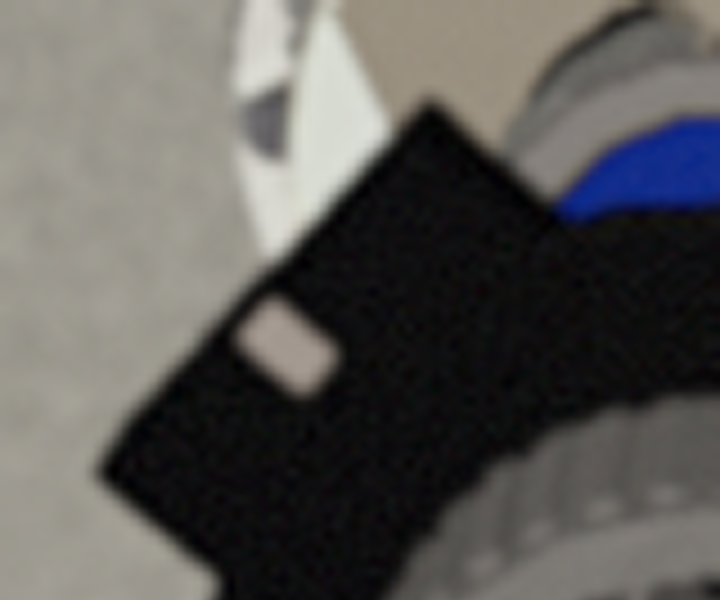

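Ear direction measures about 0.38 rad, matching the slots at about 0.38 rad. Lowering the cap.

Request:
servo_tool(increments="0 0 0 0.1 0.1 0.8 3.5;0 0 0 0.2 0.1 1.8 3.5;0 0 0 0.2 0.1 2.8 3.5;0 0 0 0.2 0.1 3.6 3.5;0 0 0 0.2 0.1 4.2 3.5;0 0 0 0.2 0.1 4.4 3.5;0 0 0 0.2 0.1 4.4 3.5;0 0 0 0.2 0.1 4.4 3.5")

```text
time: 29.27
eef_pos: [0.5333, 0.0219, 0.1372]
tcp_rot: [0.217, 0.976, 0.0, -0.002]
contact_force: [0.1, 0.2, -1.5]
opening: 0.466
```

```bash
python3 - <<'E'
from h import *
settle(5)
delta((0.534,0.0217,0.1223),2.705)
im,d,ci=wshot("w21")
save("w21c",cv2.resize(im[110:350,160:400],None,fx=2.5,fy=2.5,interpolation=cv2.INTER_CUBIC))
E
```

```text
[[ 0.5333  0.0219  0.1372 -1.5367]
 [ 0.5335  0.0219  0.1376 -1.1803]
 [ 0.5336  0.0218  0.1378 -1.8688]
 [ 0.5336  0.0219  0.1379 -2.3046]
 [ 0.5336  0.0219  0.1379 -0.4533]]
t=29.52 pos [0.5335 0.0219 0.1378] phi 2.7048 tilt [-0.0029  0.001 ] | rv [-0.0003 -0.003  -0.0002] shift cm [-0.06  0.01  1.55] dist 1.6 open 0.462 F [-0.5 -0.5 -1.2]
```

View pics/w21c.png

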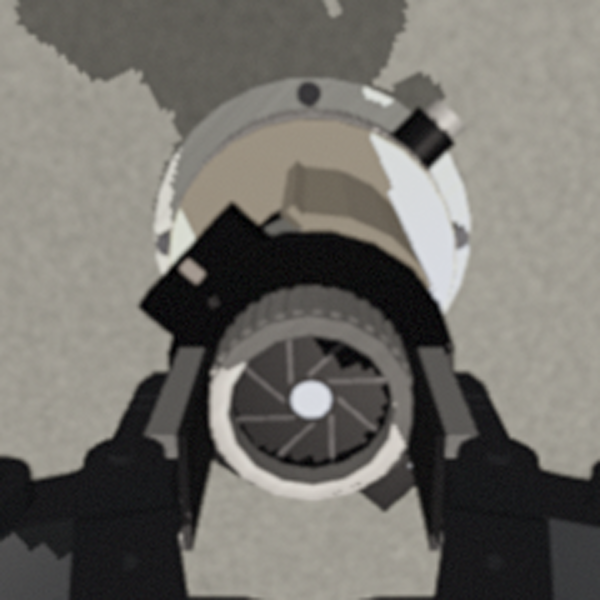

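Request:
servo_tool(increments="0 0 0 0 0 0.3 3.5;0 0 0 0 0 0.6 3.5;0 0 0 0 0 0.8 3.5;0 0 0 0 0 1 3.5;0 0 0 0 0 1.2 3.5;0 0 0 0 0 1.4 3.5;0 0 0 0 0 1.6 3.5;0 0 0 0 0 1.7 3.5;0 0 0 0 0 1.7 3.5")

```text
time: 30.32
eef_pos: [0.533, 0.022, 0.1222]
tcp_rot: [0.217, 0.976, -0.0, -0.003]
contact_force: [-6.1, -0.4, 9.4]
opening: 0.465
```

```bash
python3 - <<'E'
from h import *
settle(3)
delta((0.534,0.0217,0.1223),2.705)
im,d,ci=wshot("w22")
save("w22c",cv2.resize(im[110:350,160:400],None,fx=2.5,fy=2.5,interpolation=cv2.INTER_CUBIC))
E
```

```text
[[0.533  0.022  0.1222 9.3657]
 [0.5331 0.022  0.1222 8.3196]
 [0.5331 0.022  0.1222 8.7537]]
t=30.47 pos [0.533  0.022  0.1222] phi 2.7049 tilt [-0.0054  0.0011] | rv [-0.0013 -0.0053 -0.0001] shift cm [-0.1   0.02 -0.01] dist 0.1 open 0.463 F [-5.1  0.2  9.6]
```

View pics/w22c.png

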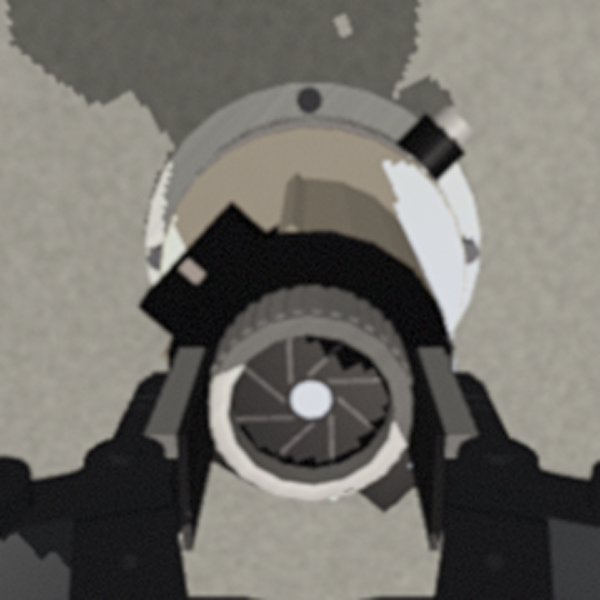

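Contact at 0.1222 against 0.1223 predicted, so the ears have dropped in and the flange is on the rim. Release and retreat.

Request:
servo_tool(increments="0 0 0 0 0 -0.2 4.8;0 0 0 0 0 -0.2 6;0 0 0 0 0 -0.2 7;0 0 0 0 0 -0.2 7;0 0 0 0 0 -2 7;0 0 0 0 0 -5 7;0 0 0 0 0 -8 7;0 0 0 0 0 -11 7;0 0 0 0 0 -11 7;0 0 0 0 0 -11 7")

```text
time: 31.35
eef_pos: [0.5348, 0.0216, 0.2326]
tcp_rot: [0.217, 0.976, 0.0, 0.0]
contact_force: [-0.3, -0.2, -0.2]
opening: 0.82
```

```bash
python3 - <<'E'
from h import *
settle(6)
chk("w23",((0,.013),(.018,.0205),(.0245,.031)))
im,d=ctrl.read_camera("top"); save("top9",im); im,d=ctrl.read_camera("side"); save("side9",im)
delta((.534,.0217,.25))
z=np.load("w23.npz");ci=(z["K"],z["D"],z["W"]);P=cloud("wrist",z["d"],ci);q=P[110:300,180:390].reshape(-1,3);r=np.hypot(*(q[:,:2]-[.5337,.0218]).T)
k=(r>.0245)&(r<.031)&(abs(q[:,2]-.102)<.004); s=q[k]; A=np.c_[s[:,:2]-[.5337,.0218],np.ones(len(s))]; print("plane",np.linalg.lstsq(A,s[:,2],rcond=None)[0],len(s))
E
```

```text
[[ 0.5348  0.0216  0.2326 -0.185 ]
 [ 0.5336  0.0218  0.2305 -0.2479]
 [ 0.5329  0.0219  0.229   0.7243]
 [ 0.5325  0.0219  0.2284 -0.9036]
 [ 0.5325  0.0219  0.2281 -0.3154]
 [ 0.5325  0.0219  0.2282  0.1429]]
0 0.013 684 [0.1138 0.1145 0.1149 0.1154 0.116 ]
0.018 0.0205 277 [0.1184 0.1202 0.1207 0.1211 0.1218]
0.0245 0.031 1307 [0.1015 0.1024 0.1028 0.1033 0.104 ]
t=31.80 pos [0.5332 0.0219 0.2293] phi 2.7048 tilt [-0.0056  0.0014] | rv [-0.0011 -0.0056  0.    ] shift cm [-0.07  0.02 -2.07] dist 2.1 open 0.822 F [ 0.1 -0.2  0. ]
plane [ 0.00056876 -0.0020798   0.10284644] 1277
```

View pics/w23c.png

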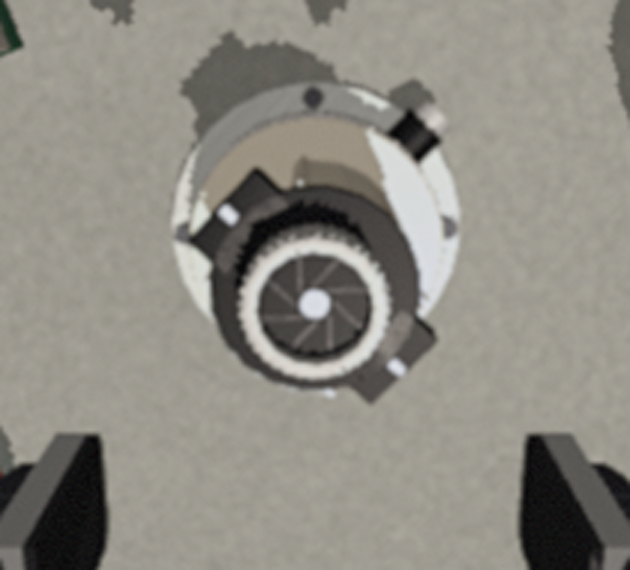

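View pics/top9.png

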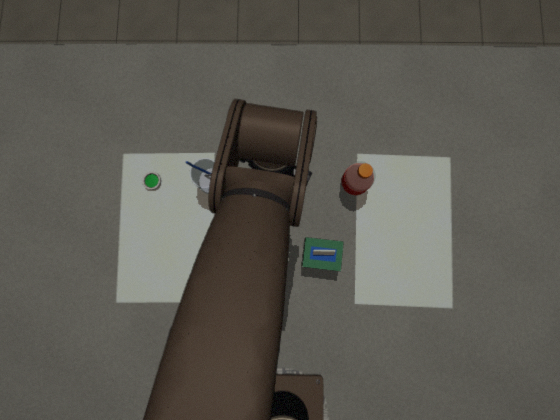

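View pics/side9.png

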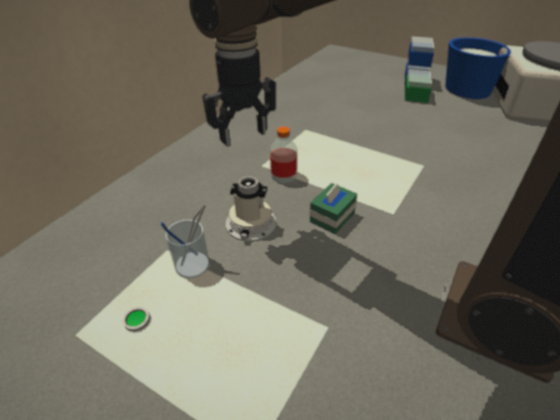

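The flange top is at 0.1028 against 0.102 expected (other readings also run about 0.8 mm high), and it is level. The green filter, bottle, beaker and tissue box have not moved in either view. Handing in.

```bash
python3 -c "
from plant import ctrl
print(ctrl.sign_off())"
```

```text
the job is handed in; nothing more can be done
None
```

The lamp is reassembled and the job was handed in at about 32 s of the 72 s allowed. Lens, spacer, blue filter and cap are stacked in that order in the tube. The lens and filter were lowered to contact before release, and the cap's ears are in the slots.

| Part | Top height measured (mm) | Expected (mm) |
|---|---|---|
| Lens mount | 62.5–63 | 62 |
| Spacer | 78.7 | 78 |
| Blue filter | 88.8 | 88 |
| Cap flange | 102.8 | 102 |

- **Seating:** Wrist-camera depth read 0.5–1 mm high on every part, within calibration. For spacer, filter and cap, contact came within 0.1 mm of the height worked out from the grip. The lens's contact height also agreed with its grip offset from the bench.
- **Cap:** The flange plane is level to about 0.002 rad. Before lowering, the ear angle measured about 0.38 rad, in line with the slots. I did not measure it again after release, but the flange would stand 6 mm high if the ears were not in.
- **Other objects:** The side view shows the green filter, bottle, beaker and tissue box unmoved. In the top view the arm partly hid the beaker. The gripper was well clear above at hand-in.
- **Disagreement:** The top and wrist cameras differed by about 4 mm on the spacer's position. I went with the wrist view for the grasp, and it held.

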